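# Close up a front brake: pad, caliper, greased slide pin

### The job

Finish assembling the brake on the bench. Lay the new (thick-lined) brake pad flat on the disc, lining down, with its two tabs in the notches of the caliper carrier, and swing the caliper shut over it. Then take the long slide pin from the rack, dip its nose in the grease tin, and push it down through the caliper's free ear into the carrier until its flange sits on the ear; leave everything else on the bench where it is.

Things in the scene. Friction and masses are not known exactly. Their poses are not given: they have to be found in the camera images.
- unit: Front wheel corner, fixed, wheel side down: cast upright, 250 mm brake disc lying flat (top face at height 78 mm), dark iron caliper carrier at its edge. Origin on the bench under the carrier's middle; x to the hub axis (130 mm off), y along the carrier, z up. With the caliper open, the space over the disc is free for |y| < 48, x < 88 mm; parts around are up to 125 mm high, 147 at x 178, y 112.
- pad_seat (a point): Fixed point on the disc's top face, at the middle of the pad's place; axes as the unit. The seated pad's origin is here, its long side along y (either way round). Two notches, open upward, take its tabs with 2 mm to spare each side along x and 2.5 mm each end along y; walls from 80 to 93 mm above the bench, flared lips up to 101 mm.
- caliper (a joint): Swing of the caliper about the upright slide pin that already holds it, rad: 0 = shut (at its stop, free ear's hole over the bore), growing as the free end swings out to -x of the unit; clockwise from above; starts 1.2 to 1.5, stays where left. Hinge drag about 0.3 N m (some 4 N at the bridge). Shut, its piston clears a seated pad by 3 mm.
- pivot (a point): Fixed point on the caliper's upright hinge axis, 118 mm above the bench, at x 5, y 72 mm in the unit's frame. The head of the fitted slide pin rises to 146 mm there.
- bridge (a point): Middle of the caliper's flat outer face (72 mm wide, 22 to 146 mm above the bench), at height 100 mm; turns with the caliper, whose axes equal the unit's when shut: -x points out of the face, y along it to the hinge side. It lies at x -27, y -72 mm from the hinge axis. The caliper's highest points are its cylinder (153 mm) and bleed nipple (170 mm).
- ear (a point): Centre of the hole in the caliper's free ear, on its upper face, 118 mm above the bench; turns with the caliper (144 mm from the hinge axis). The ear is 12 mm thick, 28 mm square, hole 17 mm. The nearest taller part of the caliper is 36 mm from the hole's axis, towards the hinge.
- bore (a point): Fixed: centre of the mouth of the carrier's slide-pin bore (upright, 16 mm wide, through, 83 mm deep), 103 mm above the bench, 3 mm under the ear when the caliper is shut.
- pad: New brake pad, 112 x 46 x 16 mm, lying lining down: lining 44 x 88 mm and 10 mm thick below, black 6 mm steel back plate (46 x 92 mm, with a tab 18 mm wide and 10 mm long at each end) on top. Origin at the middle of the underside, y along its length, z up. 0.2 to 0.4 kg.
- pin: Slide pin, plain steel, 118 mm long, upright in one of the three rack holes: smooth 14 mm shank 90 mm long, its lowest 12 mm tapering to 8 mm at the nose, then a flange 28 mm wide and 4 mm thick, then a round head 20 mm wide and 24 mm tall. Origin at the centre of the nose, z up to the head. It hangs by its flange, nose 10 mm above the bench, head top 128 mm above it. 0.16 kg.
- pin_flange (a point): On the pin's axis at the underside of its flange, 90 mm from the nose.
- rack: Aluminium fastener rack, fixed: a plate 150 x 56 mm, top 100 mm above the bench, on four thin corner posts and a base plate, with three 15.5 mm holes 46 mm apart along its x through its middle. The pin hangs in one, the two short bolts in the others. Origin on the bench under its middle.
- tin: Open round grease tin, loose, 72 mm wide, 42 mm high, wall 3 mm; origin under its middle. The grease stands 18 mm below the rim; the inner floor is 39 mm below the rim.
- tin_rim (a point): Centre of the tin's mouth, level with the rim.
- bolt_a: Carrier bolt, bystander: thick, short, dark hexagon bolt 60 mm long (head top 114 mm above the bench), hanging in the rack; origin at its end.
- bolt_b: Second carrier bolt, same as bolt_a.
- worn_pad: Old pad, bystander, to be left: same outline as the new one but only 9 mm thick in all; origin under its middle.
- lid: The tin's lid, bystander, a flat disc 76 mm wide, 6 mm high.
- mug: Travel mug, bystander, 78 mm wide, 163 mm tall; origin under its middle.
- spray: Spray can, bystander, 64 mm wide, 180 mm tall; origin under its middle.
- spanner: Spanner lying on the bench, bystander, 190 mm long along its x.
- driver: Screwdriver lying on the bench, bystander, 200 mm long along its x.
- brush: Brush lying on the bench, bystander, 190 mm long along its x.

How it is judged:
On the way, in this order (a step that is already met when the one before it is completed fails the run):
1. the new pad lies flat on the disc, lining down, tabs in the notches (distance between pad and pad_seat below 0.005 m and angle between pad's own z axis and vertical below 0.06 rad and angle between the y axis of pad and the y axis of pad_seat, either way round below 0.12 rad), for 0.2 s.
2. the caliper is swung shut over the pad (value of joint caliper below 0.04 rad and distance between pad and pad_seat below 0.005 m), for 0.2 s.
3. the nose of the slide pin is dipped in the grease in the tin (horizontal distance between pin and tin_rim below 0.03 m and z of pin in the frame of tin_rim below -0.021 m), for 0.1 s.
4. the slide pin is through the ear and in the bore, its flange on the ear (distance between pin_flange and ear below 0.004 m and angle between pin's own z axis and vertical below 0.05 rad and horizontal distance between pin and bore below 0.004 m), for 0.2 s.
At the end, for the whole second after the job is handed in: The new pad lies flat, lining down, within 5 mm of its seat on the disc; the caliper is shut (under 0.04 rad); the slide pin stands upright through ear and bore, its flange within 4 mm of the ear's hole on its top; both at rest, and the tin stands upright on the bench (all of step 2 and all of step 4 and angle between pad's own z axis and vertical below 0.06 rad and angle between the y axis of pad and the y axis of pad_seat, either way round below 0.12 rad and linear speed of each of pin, pad below 0.02 m/s and angle between tin's own z axis and vertical below 0.1 rad and height (world z) of tin below 0.01 m); the robot touches nothing.
It fails at once if the grease tin is tipped or pushed away (over 0.35 rad or 60 mm) (angle between tin's own z axis and vertical above 0.35 rad or distance of tin from where it was at the start of the episode above 0.06 m).
It fails at once if a carrier bolt is taken out of the rack or another bystander is moved by more than 40 mm or knocked over (distance of any of bolt_a, bolt_b from where it was at the start of the episode above 0.025 m or distance of any of worn_pad, lid, mug, spray, spanner, driver, brush from where it was at the start of the episode above 0.04 m or angle between any of mug, spray's own z axis and vertical above 0.35 rad).
It also fails if it takes over 72 s, if anything falls off the work surface, if the arm or the gripper's body presses on something with over 40 N, if the wrist force passes 120 N, or if a joint passes its speed limit or range.

### The arm

A 6-joint arm with a two-finger parallel gripper is mounted at the origin on the work surface. World frame = base frame: x ahead of the robot, y to its left, z up, the work surface at z = 0. Lengths are in m, angles in rad, forces in N, time in s.
With the tool pointing down it reaches from about 0.35 to 1 m from the base axis. Payload 7.1 kg.
Tool frame: the origin (TCP) lies at the very end of the fingers, on their centre line; the grasp point (between the pads) lies 19 mm behind it; y points along the fingers, z is the direction in which the jaws open and shut, and the axes are right-handed (so a half turn about y gives the same grasp; the last joint's range is limited). The gripper opens to 85 mm and grips with 20 to 120 N. Pads are 22 mm wide; open, the fingers measure 114 mm over their backs; the gripper's body (76 mm by 85 mm) begins 54 mm behind the grasp point. The pads swing forward as they close: fully open they stand 13 mm farther back than shut.
Start: joints at [-1.345, 0.423, 1.63, -0, 1.089, -0.019], TCP at [0.151, -0.606, 0.194] pointing down, gripper open.
Joint ranges: [-3, 3], [-0.9, 2.11], [0.09, 2.58], [-1.31, 4.45], [0.11, 2.69], [-2.54, 2.54]. Speed limits (rad/s): [2.39, 2.39, 3.01, 3.14, 3.14, 3.14].

### API

Orientations are given as a 3x3 rotation matrix whose columns are the frame's x, y, z axes.
In Python, from workcell import env gives the robot as it stands.
- The arm moves only by the tool drive_tool, never from a script. Its arguments are lists of equal length, an entry for each row: "xyz": the shift along the tool's x, y, z in mm, a list of three; "yaw": the turn about the tool's y in rad; "fingers": the closure in counts, from 0 (fully open) to 255 (shut). In form: {"xyz": [[dx, dy, dz], ...], "yaw": [yaw, ...], "fingers": [fingers, ...]}. A call has 1 to 5 rows; each row is the pose to reach, as a shift and turn from the pose commanded when the call began, along the tool's axes at that moment; what a row does not reach only later rows make up. A row lasts 1/12 s, in which the tool goes at most 41.7 mm and 7.16 degrees, less where a joint would pass 70% of its speed; a pose out of reach is approached as far as the arm can. A call with a gripper value outside its range is refused whole. The fingers move at their own pace and stop on an object; "squeeze" is the grip in N (left out, the last holds). Time passes only in rows, so rows that repeat a pose let the fingers close. It gives the time, the measured TCP pose, the force and the opening at its end, in the units of the state.
- env.sense(): the state, without advancing time (a new reading comes with each control period).
- env.capture(name): name is "side" or "top"; returns the picture (480x640x3 uint8, blue, green, red); there is no depth.
- env.camera_params(name): a dict with "mtx" (3x3 intrinsics, pixels), "R" (3x3) and "t" (3): a world point X has camera coordinates R X + t. Camera axes: x right, y down, z forward; pixel columns grow to the right and rows downward; lengths in m; the calibration is good to about 2 mm. A picture is of the moment at which its call begins. camera_params takes no time and is no camera call.
- env.hand_in(): hands the job in, once; it reports no verdict.
The state is a dict: "time": time; "qpos": joint angles; "joint_vel": joint speeds; "effort": joint torques, N m; "eef_pos": TCP position; "orientation": TCP orientation; "force": force on the tool from outside, world axes, zero at the start; "moment": the same for the moment, N m; "opening": opening from 0.0 (shut) to 1.0 (fully open).
Only numpy, scipy, OpenCV 4.12 (cv2) and the standard library are available. Lean on these libraries where they do the work, as an engineer would, in place of code of your own. Each camera call takes 0.05 s, during which the arm holds its last target. There are 200 camera calls.

## Working session

There is one attempt and no reset: what is moved stays moved. The work goes in short steps, Python scripts to look and compute and a tool call to move; the robot and the scene stay as the last step left them, time stands still between calls to the robot, and variables do not carry over. Pictures are saved under pics/ and viewed, about 8 in all and at most 12, crops included, and the job is handed in when it is done.

Besides the shell and the picture viewer there is one more tool, called after "Request:" as a command line: name --pt "numbers of a row" for each row, then --argument value for the rest. drive_tool: Moves the arm, as the interface text tells. Its arguments: {"type":"object","properties":{"xyz":{"type":"array"},"yaw":{"type":"array"},"fingers":{"type":"array"},"squeeze":{"type":"number"}},"required":["xyz","yaw","fingers"]}

```bash
mkdir -p pics; python3 - <<'E'
from workcell import env
import cv2,numpy as np
for n in("top","side"):
    cv2.imwrite(f"pics/{n}0.png",env.capture(n)); p=env.camera_params(n)
    print(n,np.round(p["mtx"],1).tolist(),np.round(p["R"],4).tolist(),np.round(p["t"],4).tolist())
s=env.sense();print(s["time"],s["eef_pos"],np.round(s["orientation"],3).tolist(),s["opening"])
E
```

```text
top [[544.0, 0.0, 321.2], [0.0, 544.0, 241.7], [0.0, 0.0, 1.0]] [[-0.0241, -0.9996, -0.0143], [-0.9797, 0.0264, -0.1988], [0.1991, 0.0092, -0.9799]] [0.0047, 0.5035, 1.0952]
side [[582.4, 0.0, 326.7], [0.0, 582.4, 240.1], [0.0, 0.0, 1.0]] [[0.9996, -0.0234, 0.0142], [-0.0031, -0.6111, -0.7915], [0.0272, 0.7912, -0.611]] [-0.5061, 0.0686, 1.2419]
0.1 [ 0.15137771 -0.60579289  0.19310181] [[-0.97, -0.0, 0.242], [-0.242, 0.001, -0.97], [-0.0, -1.0, -0.001]] 1.0000123046216214
```

View pics/top0.png

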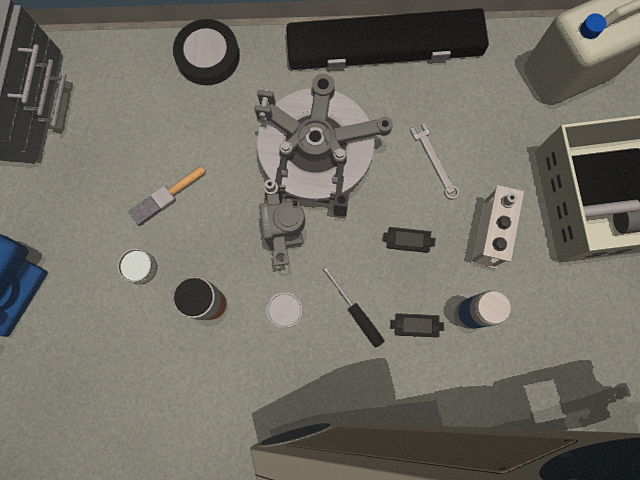

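View pics/side0.png

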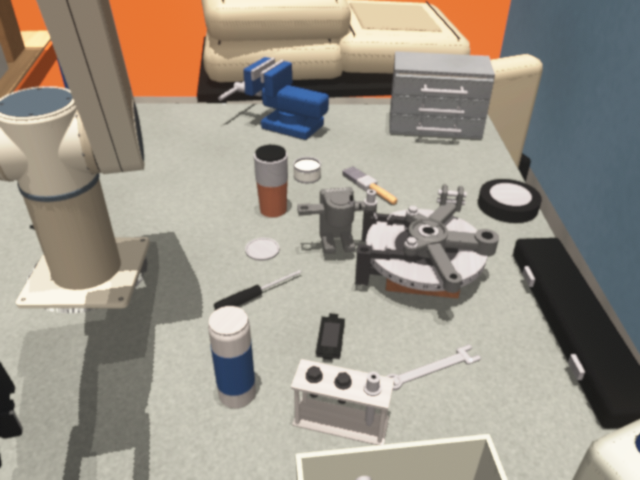

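Top view: caliper is open, hinge at about (270,186) and free ear at (279,262). The carrier arms are at (283,150) and (340,205), the hub at (315,136). The pads are at (409,239) and (417,325), the tin at (137,266), the lid at (284,310), and the pin in the rack at (510,198). Next I'll zoom in on the details.

```bash
cat > h.py <<'E'
from workcell import env
import cv2,numpy as np
def ray(n,px,z):
    "world points at height z seen at pixels px"
    p=env.camera_params(n); px=np.atleast_2d(np.array(px,float))
    K,R,t=map(np.array,(p["mtx"],p["R"],p["t"]))
    d=np.c_[px,np.ones(len(px))]@np.linalg.inv(K).T@R; c=-R.T@t
    return c+d*((z-c[2])/d[:,2])[:,None]
def proj(n,X):
    p=env.camera_params(n); c=np.atleast_2d(X)@np.array(p["R"]).T+p["t"]; u=c@np.array(p["mtx"]).T
    return u[:,:2]/u[:,2:]
def crop(im,x,y,w,h,s): return cv2.resize(im[y:y+h,x:x+w],None,fx=s,fy=s,interpolation=cv2.INTER_CUBIC)
E
python3 - <<'E'
from h import *
t=cv2.imread("pics/top0.png");s=cv2.imread("pics/side0.png")
a=crop(t,245,70,160,210,2.5) #400x525
b=np.vstack([crop(t,380,220,80,55,5)[:200],crop(t,380,305,80,40,5)[:200],crop(s,300,305,80,40,5)[:200]])[:525]
b2=np.zeros((600,400,3),np.uint8);b2[:525]=b;a2=np.zeros((600,400,3),np.uint8);a2[:525]=a
cv2.imwrite("pics/z1.png",np.hstack([a2,b2]))
print("pad409",ray("top",[409,239],.012)[0],"pad417",ray("top",[417,325],.012)[0],"side331",ray("side",[331,337],.012)[0])
print("tin",ray("top",[137,264],.042)[0],ray("side",[307,164],.042)[0])
print("pin",ray("top",[510,198],.128)[0],ray("side",[373,380],.128)[0])
print("proj pad417 side",proj("side",ray("top",[417,325],.012)))
E
```

```text
pad409 [ 0.51205268 -0.19883885  0.012     ] pad417 [ 0.32667736 -0.20527924  0.012     ] side331 [ 0.50936522 -0.20209532  0.012     ]
tin [0.46751025 0.38265533 0.042     ] [0.46275169 0.38328269 0.042     ]
pin [ 0.56596294 -0.38528964  0.128     ] [ 0.56396157 -0.39644069  0.128     ]
proj pad417 side [[232.68728287 339.02463348]]
```

View pics/z1.png

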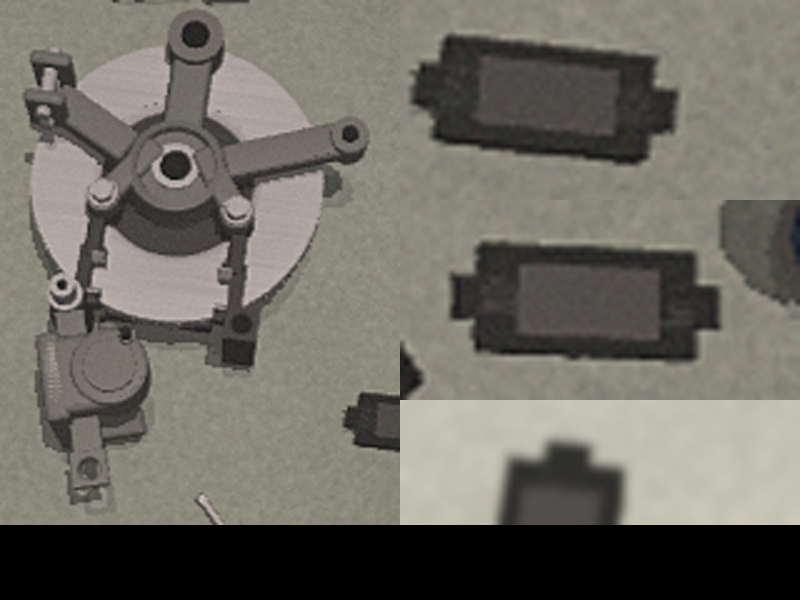

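```bash
python3 - <<'E'
from h import *
t=cv2.imread("pics/top0.png");s=cv2.imread("pics/side0.png")
M=np.zeros((600,800,3),np.uint8)
M[:325,:450]=crop(t,262,150,90,65,5); M[:325,450:]=crop(s,295,305,70,65,5)
M[325:600]=crop(s,300,185,160,110,5)[:275] if 0 else crop(s,340,190,160,55,5)
cv2.imwrite("pics/z2.png",M)
# pads: label + outline
for n,im,box in(("top",t,(380,215,60,50)),("top",t,(385,305,65,38)),("side",s,(305,305,55,60))):
    x,y,w,h=box;g=cv2.cvtColor(im[y:y+h,x:x+w],cv2.COLOR_BGR2GRAY)
    m=(g<95).astype(np.uint8);c=max(cv2.findContours(m,0,2)[0],key=cv2.contourArea)
    r=cv2.minAreaRect(c);print(n,np.array(r[0])+(x,y),r[1:],g.min(),cv2.contourArea(c))
    k=(cv2.drawContours(np.zeros_like(m),[c],-1,1,-1)>0)&(g>62)
    k=cv2.morphologyEx(k.astype(np.uint8),cv2.MORPH_OPEN,np.ones((3,3)))
    c=max(cv2.findContours(k,0,2)[0],key=cv2.contourArea);r=cv2.minAreaRect(c);print("  label",np.array(r[0])+(x,y),r[1:])
def tri(a,b):
    P=[np.array(env.camera_params(n)["mtx"])@np.c_[env.camera_params(n)["R"],env.camera_params(n)["t"]] for n in("top","side")]
    X=cv2.triangulatePoints(P[0],P[1],np.array(a,float).reshape(2,1),np.array(b,float).reshape(2,1));return (X[:3]/X[3]).T[0]
print(tri((409,239),(331,337)))
E
```

```text
top [408.17073441 239.46341705] ((53.228004455566406, 22.0863094329834), 6.34019136428833) 22 969.0
  label [408.98514938 238.64851761] ((27.363523483276367, 13.23399543762207), 5.710593223571777)
top [416.50124741 324.97506332] ((53.433250427246094, 22.372053146362305), 2.862405300140381) 24 1003.5
  label [417. 325.] ((14.0, 28.0), 90.0)
side [329.99000168 337.06999969] ((24.0416316986084, 47.09331512451172), 8.13010311126709) 40 937.0
  label [330.20000076 334.10000038] ((15.980613708496094, 24.18305206298828), 8.13010311126709)
[ 0.51088846 -0.19940061  0.00955958]
```

View pics/z2.png

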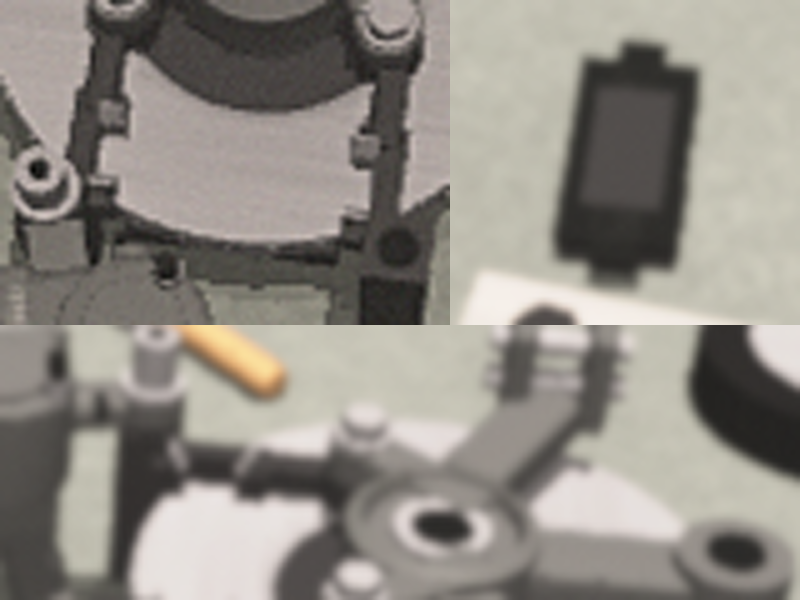

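```bash
python3 - <<'E'
from h import *
t=cv2.imread("pics/top0.png");s=cv2.imread("pics/side0.png")
P=[np.array(env.camera_params(n)["mtx"])@np.c_[env.camera_params(n)["R"],env.camera_params(n)["t"]] for n in("top","side")]
def tri(nm,a,b):
    X=cv2.triangulatePoints(P[0],P[1],np.array(a,float).reshape(2,1),np.array(b,float).reshape(2,1));X=(X[:3]/X[3]).T[0];print(nm,np.round(X,4),"res",proj("top",X)[0]-a,proj("side",X)[0]-b);return X
tri("label409",(408.98,238.65),(330.7,334.3))
tri("lid",(284.5,310),(262.5,248))
tri("hinge",(262+39/5,150+168/5),(340+157/5,190+(331-325)/5))
tri("tin",(137,264),(307,163.5))
h=ray("top",[262+39/5,150+168/5],.146)[0]; b=ray("top",[262+399/5,150+247/5],.103)[0]; hub=ray("top",[315,136],.12)[0]
print("hinge",h,"bore",b,np.linalg.norm((h-b)[:2]))
y=(h-b)[:2];y/=np.linalg.norm(y);x=np.array([y[1],-y[0]]);o=(h+b)[:2]/2-5e-3*x;print("o",o,"yaw",np.arctan2(x[1],x[0]),"hub",(hub[:2]-o)@x,(hub[:2]-o)@y)
for px in[(112,112),(103,188),(365,150),(355,228)]:
    w=ray("top",[262+px[0]/5,150+px[1]/5],.101)[0][:2]-o; print("lip",np.round([w@x,w@y],4))
for c in(.4,.02,.05): pass
# disc edges: fit
E
```

```text
label409 [ 0.5103 -0.1984  0.0159] res [0.13353542 0.78234262] [ 0.7820473  -0.18457978]
lid [0.3646 0.0742 0.0059] res [0.09593199 0.46785908] [ 0.39041894 -0.07227843]
hinge [0.6022 0.0893 0.1472] res [0.05706547 0.50720136] [ 0.39416569 -0.12488326]
tin [0.4647 0.381  0.0454] res [0.16415901 1.05130726] [ 0.72365382 -0.18518814]
hinge [0.60364114 0.08955874 0.146     ] bore [ 0.57957257 -0.05269491  0.103     ] 0.1442754227608129
o [0.58667692 0.01926604] yaw -0.16760740064559837 hub 0.12646120673124453 0.0005045570462848918
lip [0.0464 0.0532]
lip [0.0136 0.0517]
lip [ 0.0446 -0.0526]
lip [ 0.0111 -0.0532]
```

The two-view height of the label on the pad at (409,239) is 15.9 mm. The lid check gives 5.9 mm against a true 6 mm, so this is the thick pad. The notch lips put the seat at unit x of about 29 mm, y 0.

```bash
cat >> h.py <<'E'
O=np.array([.5860,.0192]); YAW=-.168
def U(x,y): c,s=np.cos(YAW),np.sin(YAW); return O+np.array([c*x-s*y,s*x+c*y])/1e3
def toU(w): c,s=np.cos(YAW),np.sin(YAW); d=(np.array(w)[:2]-O)*1e3; return np.array([c*d[0]+s*d[1],-s*d[0]+c*d[1]])
def plan(wps,start=None):
    "wps: (x,y,z,jaw azimuth); prints calls of <=5 rows in the tool axes"
    s=env.sense(); R=s["orientation"]; p=start[:3] if start else s["eef_pos"]; a=start[3] if start else np.arctan2(R[1,2],R[0,2])
    p=np.array(p,float);rows=[]
    for w in wps:
        q=np.array(w[:3]);n=max(1,int(np.ceil(max(np.linalg.norm(q-p)/.041,abs(w[3]-a)/.12))))
        rows+=[(p+(q-p)*i/n,a+(w[3]-a)*i/n) for i in range(1,n+1)];p0,a0=(p,a);p,a=q,w[3]
    c=start or (*s["eef_pos"],np.arctan2(R[1,2],R[0,2])); cp,ca=np.array(c[:3]),c[3]
    for k in range(0,len(rows),5):
        z=np.array([np.cos(ca),np.sin(ca),0]);y=np.array([0,0,-1.]);x=np.cross(y,z)
        out=[np.round(1e3*np.array([x,y,z])@(r[0]-cp)).astype(int).tolist() for r in rows[k:k+5]]
        print(out,[round(float(ca-r[1]),2) for r in rows[k:k+5]]); cp,ca=rows[k:k+5][-1]
E
python3 - <<'E'
from h import *
for n,px,z in(("nipple",(262+168/5,150+262/5),.17),("cyl",(285,215),.153),("cyltop",(285,203),.153),("ear",(245+88/2.5,70+467/2.5),.118),("pad",(408.98,238.65),.016)):
    w=ray("top",px,z)[0];print(n,w,toU(w))
print("seat",U(29,0))
e=toU(ray("top",(245+88/2.5,70+467/2.5),.118)[0])-[5,72];print(e,np.linalg.norm(e))
plan([(.25,-.5,.26,-.9),(.511,-.198,.12,-.13),(.511,-.198,.03,-.13)])
E
```

```text
nipple [0.5570717 0.0378535 0.17     ] [-31.64008596  13.55375158]
cyl [0.53717154 0.05970502 0.153     ] [-54.91389022  31.77010685]
cyltop [0.56121547 0.0594452  0.153     ] [-31.16502748  35.53435179]
ear [0.46150752 0.07278018 0.118     ] [-131.69895686   32.00933655]
pad [ 0.51201289 -0.19821879  0.016     ] [ -36.5906778  -226.72922932]
seat [0.61459171 0.01435089]
[-136.69895686  -39.99066345] 142.42843104438091
[[-30, -17, -20], [-61, -33, -39], [-91, -50, -59], [-121, -67, -79], [-151, -54, -100]] [-0.11, -0.21, -0.32, -0.43, -0.5]
[[-36, 13, -4], [-72, 25, -8], [-108, 38, -13], [-144, 51, -17], [-180, 64, -21]] [-0.07, -0.14, -0.21, -0.28, -0.35]
[[-35, 13, 8], [-71, 25, 17], [-106, 38, 25], [-141, 51, 33], [-177, 64, 42]] [-0.07, -0.14, -0.21, -0.28, -0.35]
[[0, 30, 0], [0, 60, 0], [0, 90, 0]] [0.0, 0.0, 0.0]
```

```bash
python3 - <<'E'
from h import *
plan([(.25,-.5,.27,-.9),(.511,-.198,.24,-.13),(.511,-.198,.03,-.13)])
E
```

```text
[[-30, -19, -20], [-61, -38, -39], [-91, -58, -59], [-121, -77, -79], [-154, -74, -102]] [-0.11, -0.21, -0.32, -0.43, -0.5]
[[-40, 3, -4], [-79, 6, -9], [-119, 9, -13], [-159, 12, -18], [-198, 15, -22]] [-0.08, -0.15, -0.23, -0.31, -0.39]
[[-38, 3, 11], [-77, 6, 22], [-115, 9, 32], [-154, 12, 43], [-154, 47, 43]] [-0.08, -0.15, -0.23, -0.31, -0.31]
[[0, 35, 0], [0, 70, 0], [0, 105, 0], [0, 140, 0], [0, 175, 0]] [0.0, 0.0, 0.0, 0.0, 0.0]
```

Request:
drive_tool --pt "-30 -19 -20" --pt "-61 -38 -39" --pt "-91 -58 -59" --pt "-121 -77 -79" --pt "-154 -74 -102" --yaw '[-0.11, -0.21, -0.32, -0.43, -0.5]' --fingers '[0, 0, 0, 0, 0]' --squeeze 50

```text
time: 0.52
eef_pos: [0.278, -0.4712, 0.2719]
orientation: [[-0.732, 0.003, 0.681], [-0.681, -0.006, -0.732], [0.002, -1.0, 0.007]]
force: [0.6, -0.6, 0.7]
opening: 1.001
```

Request:
drive_tool --pt "-40 3 -4" --pt "-79 6 -9" --pt "-119 9 -13" --pt "-159 12 -18" --pt "-198 15 -22" --yaw '[-0.08, -0.15, -0.23, -0.31, -0.39]' --fingers '[0, 0, 0, 0, 0]'

```text
time: 0.93
eef_pos: [0.4075, -0.3177, 0.2525]
orientation: [[-0.419, -0.0, 0.908], [-0.908, 0.0, -0.419], [-0.0, -1.0, -0.0]]
force: [0.7, 0.2, 1.1]
opening: 0.996
```

Request:
drive_tool --pt "-38 3 11" --pt "-77 6 22" --pt "-115 9 32" --pt "-154 12 43" --pt "-154 47 43" --yaw '[-0.08, -0.15, -0.23, -0.31, -0.31]' --fingers '[0, 0, 0, 0, 0]'

```text
time: 1.35
eef_pos: [0.5187, -0.1951, 0.2106]
orientation: [[-0.117, 0.012, 0.993], [-0.993, -0.003, -0.117], [0.001, -1.0, 0.012]]
force: [1.7, -1.0, 1.2]
opening: 1.0
```

Request:
drive_tool --pt "0 30 0" --pt "0 60 0" --pt "0 90 0" --pt "0 90 0" --pt "0 90 0" --yaw '[0, 0, 0, 0, 0]' --fingers '[0, 0, 0, 0, 0]'

```text
time: 1.77
eef_pos: [0.5096, -0.1977, 0.1146]
orientation: [[-0.126, -0.004, 0.992], [-0.992, 0.002, -0.126], [-0.001, -1.0, -0.004]]
force: [0.1, 0.5, 0.8]
opening: 1.002
```

```bash
python3 - <<'E'
from h import *
s=env.sense();print(s["eef_pos"],np.round(s["orientation"],3)[:,2])
plan([(.511,-.198,.04,-.129),(.511,-.198,.003,-.129)])
t=env.capture("top");s=env.capture("side")
x,y=proj("top",[.511,-.198,.06])[0].astype(int)-40;u,v=proj("side",[.511,-.198,.06])[0].astype(int)-40
cv2.imwrite("pics/a1.png",np.hstack([crop(t,x,y,80,80,5),crop(s,u,v,80,80,5)]))
E
```

```text
[ 0.50959757 -0.19769504  0.11463995] [ 0.992 -0.126 -0.004]
[[0, 37, 1], [0, 75, 1], [0, 112, 1]] [0.0, 0.0, 0.0]
```

View pics/a1.png

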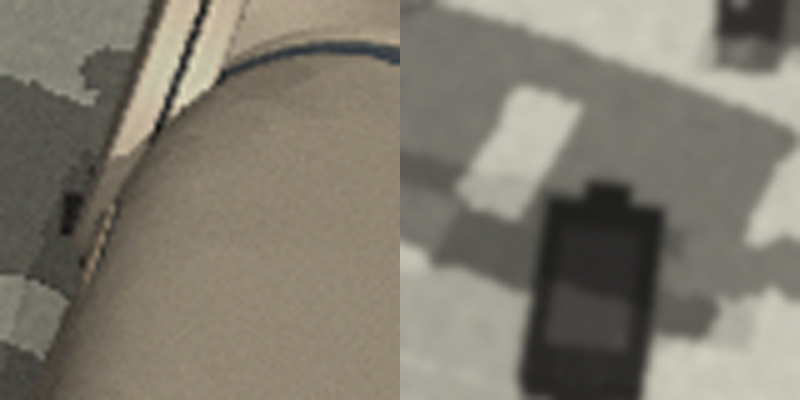

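The arm hides the pad in the top view. The side view shows the pad undisturbed under the gripper's shadow. I'll descend and check for contact.

Request:
drive_tool --pt "0 37 1" --pt "0 75 1" --pt "0 100 1" --pt "0 110 1" --pt "0 110 1" --yaw '[0, 0, 0, 0, 0]' --fingers '[0, 0, 0, 0, 0]'

```text
time: 2.28
eef_pos: [0.5116, -0.1984, 0.0054]
orientation: [[-0.126, -0.001, 0.992], [-0.992, 0.001, -0.126], [-0.0, -1.0, -0.001]]
force: [-0.2, 0.9, 0.4]
opening: 0.999
```

Request:
drive_tool --pt "0 0 0" --pt "0 0 0" --pt "0 0 0" --pt "0 0 0" --pt "0 0 0" --yaw '[0, 0, 0, 0, 0]' --fingers '[60, 70, 255, 255, 255]'

```text
time: 2.7
eef_pos: [0.5126, -0.1987, 0.007]
orientation: [[-0.126, 0.002, 0.992], [-0.992, -0.001, -0.126], [0.001, -1.0, 0.002]]
force: [0.0, 0.1, -0.4]
opening: 0.306
```

Request:
drive_tool --pt "0 0 0" --pt "0 0 0" --pt "0 0 0" --pt "0 0 0" --pt "0 0 0" --yaw '[0, 0, 0, 0, 0]' --fingers '[255, 255, 255, 255, 255]'

```text
time: 3.12
eef_pos: [0.5118, -0.1984, 0.0058]
orientation: [[-0.126, -0.0, 0.992], [-0.992, 0.0, -0.126], [-0.0, -1.0, -0.0]]
force: [-0.4, 0.2, -0.4]
opening: 0.0
```

```bash
python3 - <<'E'
from h import *
s=env.capture("side")
cv2.imwrite("pics/a2.png",crop(s,270,250,140,120,5))
print(env.sense()["force"],proj("side",[.511,-.198,.0]),proj("side",env.sense()["eef_pos"]))
E
```

```text
[-0.49405175  0.04842359  0.08574528] [[331.68367931 339.76844432]] [[332.17082214 337.80468339]]
```

View pics/a2.png

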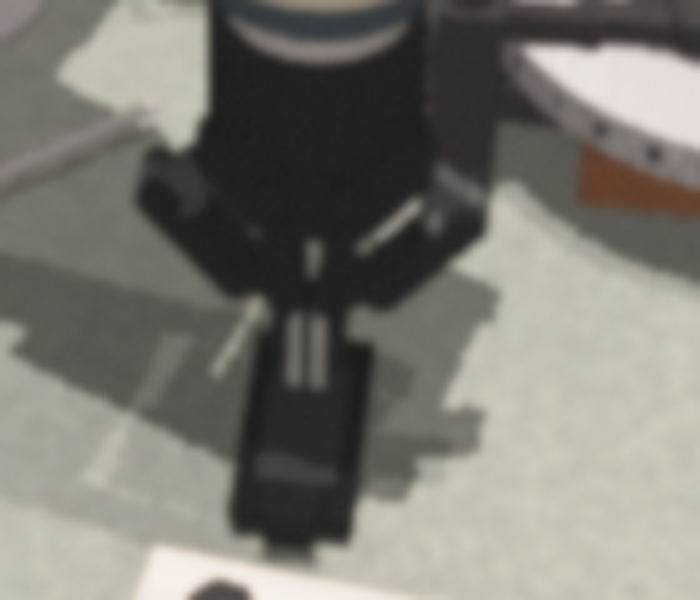

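```bash
python3 - <<'E'
from h import *
s=cv2.imread("pics/a2.png")[230:600,150:500]
g=np.clip(((s/255.)**.5)*1.6*255-60,0,255).astype(np.uint8)
cv2.imwrite("pics/a2e.png",cv2.resize(g,None,fx=1.6,fy=1.6))
E
```

```text
(no output)
```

View pics/a2e.png

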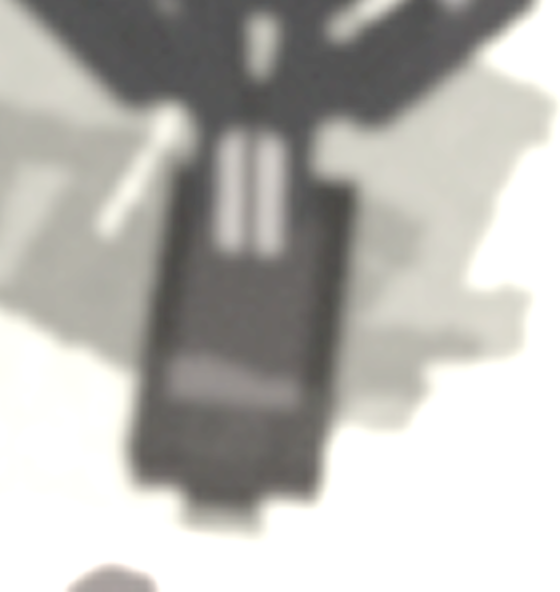

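The closed fingertips end at about (331,327), which is above the pad, while the reported TCP projects to (332,338). So the tips are higher than reported, and the pad hasn't moved. I'll probe down gently, watching the force.

Request:
drive_tool --pt "0 2 0" --pt "0 4 0" --pt "0 6 0" --pt "0 6 0" --yaw '[0, 0, 0, 0]' --fingers '[255, 255, 255, 255]'

```text
time: 3.5
eef_pos: [0.5115, -0.1982, -0.0007]
orientation: [[-0.126, -0.001, 0.992], [-0.992, 0.0, -0.126], [-0.0, -1.0, -0.001]]
force: [-0.6, -0.1, 0.2]
opening: -0.0
```

Request:
drive_tool --pt "0 2 0" --pt "0 4 0" --pt "0 5 0" --pt "0 5 0" --yaw '[0, 0, 0, 0]' --fingers '[255, 255, 255, 255]'

```text
time: 3.83
eef_pos: [0.5117, -0.1983, -0.0055]
orientation: [[-0.126, -0.0, 0.992], [-0.992, 0.0, -0.126], [-0.0, -1.0, -0.0]]
force: [-0.6, 0.9, -0.9]
opening: 0.002
```

Request:
drive_tool --pt "0 2 0" --pt "0 4 0" --pt "0 4 0" --yaw '[0, 0, 0]' --fingers '[255, 255, 255]'

```text
time: 4.08
eef_pos: [0.5116, -0.1983, -0.0095]
orientation: [[-0.126, -0.0, 0.992], [-0.992, 0.0, -0.126], [-0.0, -1.0, -0.0]]
force: [-0.9, 1.0, 0.1]
opening: -0.0
```

Request:
drive_tool --pt "0 2 0" --pt "0 4 0" --pt "0 4 0" --yaw '[0, 0, 0]' --fingers '[255, 255, 255]'

```text
time: 4.33
eef_pos: [0.5116, -0.1983, -0.0136]
orientation: [[-0.126, -0.001, 0.992], [-0.992, 0.0, -0.126], [-0.0, -1.0, -0.001]]
force: [1.0, -0.5, -0.5]
opening: -0.003
```

```bash
python3 - <<'E'
from h import *
import glob
s=env.capture("side");a=crop(s,270,250,140,120,5)[230:600,150:500]
cv2.imwrite("pics/a3.png",a)
g=cv2.cvtColor(s,cv2.COLOR_BGR2GRAY)
print("cols u=325..337, rows 308..345");print(g[312:345,325:338])
print(env.sense()["force"],env.sense()["eef_pos"],ray("side",[331,327.4],.016))
E
```

```text
cols u=325..337, rows 308..345
[[ 32  32  32  32  33  47  66  68  52  38  33  33  33]
 [ 33  32  33  33  32  39  49  49  41  35  32  34  33]
 [ 34  33  33  32  32  33  35  36  34  33  32  34  34]
 [ 33  33  34  32  32  31  30  32  32  34  33  33  34]
 [ 34  33  32  33  32  30  30  32  33  33  33  34  33]
 [ 32  32  33  33  33  30  31  32  33  34  34  33  34]
 [ 32  33  34  37  38  35  34  35  36  34  34  34  34]
 [ 33  34  40  48  53  46  42  45  43  38  35  34  34]
 [ 34  39  53  69  73  61  55  63  63  50  40  36  35]
 [ 35  47  69  90  90  72  66  80  84  68  49  37  34]
 [ 36  51  78  98  98  76  70  91  98  84  58  40  34]
 [ 37  52  80 101  99  78  72  93 102  88  61  42  35]
 [ 37  51  81 101 100  79  73  93 103  88  60  41  36]
 [ 37  52  81 101 100  79  73  93 102  86  59  41  35]
 [ 36  52  81 102  99  78  72  94 101  85  58  41  35]
 [ 38  53  83 101  96  75  73  94 101  84  58  40  36]
 [ 38  56  84 101  92  72  73  94 101  84  55  40  35]
 [ 38  59  90 103  93  72  76  96 102  82  55  40  36]
 [ 40  62  91 103  93  73  76  97 102  83  56  40  37]
 [ 42  61  91 104  92  7
[... 162 characters left out ...]
  59  63  78  81  68  51  42  39]
 [ 41  44  48  52  51  48  50  56  59  52  44  41  40]
 [ 41  41  41  43  42  42  42  44  44  43  41  40  39]
 [ 40  40  41  41  40  42  41  40  42  42  41  40  39]
 [ 41  40  42  41  41  41  41  41  40  40  41  40  38]
 [ 41  41  41  41  40  40  41  41  41  40  40  41  37]
 [ 44  43  42  41  41  41  42  42  41  41  42  41  38]
 [ 51  48  45  43  42  41  41  42  41  42  41  41  38]
 [ 60  57  52  48  46  45  45  46  44  44  42  41  38]
 [ 64  62  61  57  54  54  53  53  51  48  46  43  39]
 [ 65  64  63  63  61  62  62  62  60  57  55  49  42]]
[ 0.83575804  0.19447667 -0.13226436] [ 0.51167764 -0.1982954  -0.01340825] [[ 0.50989733 -0.18134686  0.016     ]]
```

Fingertips now end at v≈334, about 22 mm above the bench, while the TCP reads -13 mm. So the reported TCP sits roughly 35 mm beyond the real tips. I'll probe to contact to get the exact offset.

Request:
drive_tool --pt "0 2 0" --pt "0 3 0" --pt "0 3 0" --yaw '[0, 0, 0]' --fingers '[255, 255, 255]'

```text
time: 4.63
eef_pos: [0.5117, -0.1983, -0.0164]
orientation: [[-0.126, -0.0, 0.992], [-0.992, 0.0, -0.126], [-0.0, -1.0, -0.0]]
force: [0.2, -1.1, -0.2]
opening: -0.002
```

Request:
drive_tool --pt "0 1 0" --pt "0 2 0" --pt "0 2 0" --yaw '[0, 0, 0]' --fingers '[255, 255, 255]'

```text
time: 4.88
eef_pos: [0.5117, -0.1983, -0.0183]
orientation: [[-0.126, -0.0, 0.992], [-0.992, 0.0, -0.126], [-0.0, -1.0, -0.0]]
force: [-0.1, 0.3, -0.8]
opening: -0.003
```

Request:
drive_tool --pt "0 1 0" --pt "0 2 0" --pt "0 2 0" --yaw '[0, 0, 0]' --fingers '[255, 255, 255]'

```text
time: 5.13
eef_pos: [0.5117, -0.1983, -0.0203]
orientation: [[-0.126, -0.0, 0.992], [-0.992, 0.0, -0.126], [-0.0, -1.0, -0.0]]
force: [-0.8, -0.3, -0.5]
opening: -0.002
```

Request:
drive_tool --pt "0 1 0" --pt "0 2 0" --pt "0 2 0" --yaw '[0, 0, 0]' --fingers '[255, 255, 255]'

```text
time: 5.38
eef_pos: [0.512, -0.1984, -0.0214]
orientation: [[-0.126, 0.0, 0.992], [-0.992, -0.0, -0.126], [0.0, -1.0, 0.0]]
force: [-2.2, 1.1, 10.0]
opening: 0.0
```

Request:
drive_tool --pt "0 1 0" --pt "0 2 0" --pt "0 2 0" --yaw '[0, 0, 0]' --fingers '[255, 255, 255]'

```text
time: 5.63
eef_pos: [0.512, -0.1984, -0.0216]
orientation: [[-0.126, 0.0, 0.992], [-0.992, -0.0, -0.126], [0.0, -1.0, 0.0]]
force: [-9.2, 2.8, 32.1]
opening: -0.0
```

Request:
drive_tool --pt "0 1 0" --pt "0 2 0" --pt "0 2 0" --yaw '[0, 0, 0]' --fingers '[255, 255, 255]'

```text
time: 5.88
eef_pos: [0.5121, -0.1985, -0.0217]
orientation: [[-0.126, 0.001, 0.992], [-0.992, -0.0, -0.126], [0.0, -1.0, 0.001]]
force: [-13.5, 4.9, 55.8]
opening: 0.002
```

Contact came at reported z of about -0.0212 on the 16 mm pad top, so real shut tip height = reported z + 37 mm. The finger midpoint (u 330.6) lines up with the pad label (u 330.7). I'll back up, open, and grasp with the corrected height.

Request:
drive_tool --pt "0 -20 0" --pt "0 -35 0" --pt "0 -35 0" --pt "0 -35 0" --pt "0 -35 0" --yaw '[0, 0, 0, 0, 0]' --fingers '[255, 0, 0, 0, 0]'

```text
time: 6.3
eef_pos: [0.5115, -0.1982, 0.0083]
orientation: [[-0.126, -0.001, 0.992], [-0.992, 0.0, -0.126], [-0.0, -1.0, -0.001]]
force: [0.1, 0.3, -0.8]
opening: 0.564
```

Request:
drive_tool --pt "0 0 0" --pt "0 0 0" --pt "0 0 0" --pt "0 0 0" --pt "0 0 0" --yaw '[0, 0, 0, 0, 0]' --fingers '[0, 0, 0, 0, 0]'

```text
time: 6.72
eef_pos: [0.5117, -0.1983, 0.0084]
orientation: [[-0.126, -0.001, 0.992], [-0.992, 0.0, -0.126], [-0.0, -1.0, -0.001]]
force: [0.6, -0.0, -0.1]
opening: 1.0
```

```bash
python3 - <<'E'
from h import *
s=env.sense();print(s["eef_pos"],s["opening"],s["force"])
im=env.capture("side");g=cv2.cvtColor(im,cv2.COLOR_BGR2GRAY);x,y,w,h=305,310,50,60
m=(g[y:y+h,x:x+w]<80).astype(np.uint8)
cv2.imwrite("pics/a4.png",crop(im,270,270,120,100,6))
E
```

```text
[ 0.51166458 -0.19829121  0.00842857] 0.9996593608343978 [ 0.61185242 -0.04685597 -0.08390472]
```

View pics/a4.png

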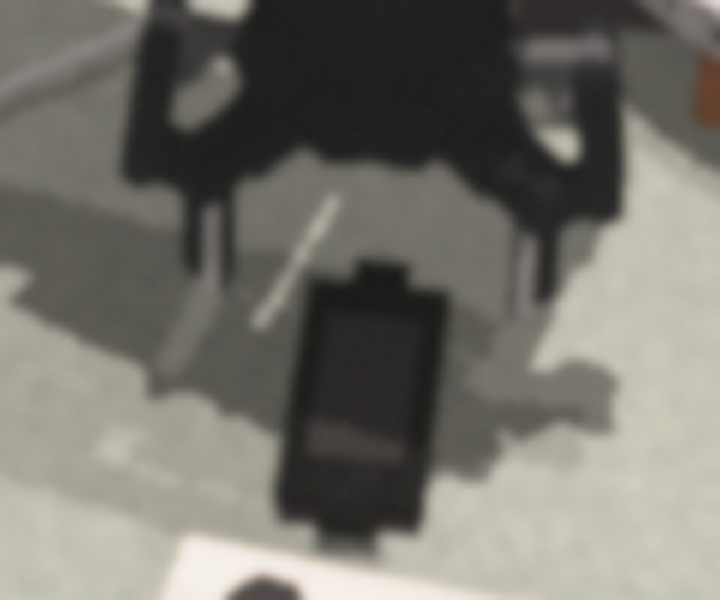

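The pad is still in place and the open fingers straddle it. Descending and gripping.

Request:
drive_tool --pt "0 25 0" --pt "0 40 0" --pt "0 47 0" --pt "0 47 0" --pt "0 47 0" --yaw '[0, 0, 0, 0, 0]' --fingers '[0, 0, 0, 60, 60]'

```text
time: 7.18
eef_pos: [0.5117, -0.1983, -0.0383]
orientation: [[-0.126, -0.001, 0.992], [-0.992, 0.0, -0.126], [-0.0, -1.0, -0.001]]
force: [0.6, -0.0, 0.4]
opening: 0.768
```

Request:
drive_tool --pt "0 0 0" --pt "0 0 0" --pt "0 0 0" --pt "0 0 0" --pt "0 0 0" --yaw '[0, 0, 0, 0, 0]' --fingers '[255, 255, 255, 255, 255]' --squeeze 60

```text
time: 7.6
eef_pos: [0.5124, -0.1986, -0.037]
orientation: [[-0.126, 0.001, 0.992], [-0.992, -0.001, -0.126], [0.0, -1.0, 0.001]]
force: [-1.5, 1.7, 5.5]
opening: 0.519
```

Request:
drive_tool --pt "0 0 0" --pt "0 0 0" --pt "0 -10 0" --pt "0 -30 0" --pt "0 -30 0" --yaw '[0, 0, 0, 0, 0]' --fingers '[255, 255, 255, 255, 255]'

```text
time: 8.02
eef_pos: [0.5138, -0.1992, -0.0051]
orientation: [[-0.126, 0.004, 0.992], [-0.992, -0.002, -0.126], [0.001, -1.0, 0.004]]
force: [1.1, -1.2, -1.9]
opening: 0.521
```

```bash
sed -i 's/^O=.*/O=np.array([.5867,.0193]); YAW=-.168/' h.py; python3 - <<'E'
from h import *
for y in(52,):
  for x in(12,29,46): print(x,proj("side",[*U(x,y),.099]))
print("seat",U(29,0)); s=env.sense();print(s["eef_pos"],np.arctan2(s["orientation"][1,2],s["orientation"][0,2]))
plan([(.5125,-.1985,.125,-.129),(.6148,.0143,.125,-.168),(.6148,.0143,.062,-.168)])
E
```

```text
12 [[373.56438712 215.24268938]]
29 [[381.46616444 215.99191502]]
46 [[389.39063126 216.74329201]]
seat [0.61529171 0.01445089]
[ 0.5138236  -0.19916972 -0.00509918] -0.12597735131956156
[[0, -33, 0], [0, -65, -1], [0, -98, -1], [0, -130, -1], [-38, -130, 11]] [0.0, 0.0, 0.0, 0.0, 0.01]
[[-37, 0, 12], [-75, 0, 24], [-112, 0, 36], [-150, 0, 48], [-187, 0, 61]] [0.01, 0.01, 0.02, 0.03, 0.03]
[[0, 32, 0], [0, 63, 0]] [0.0, 0.0]
```

Request:
drive_tool --pt "0 -33 0" --pt "0 -65 -1" --pt "0 -98 -1" --pt "0 -130 -1" --pt "-38 -130 11" --yaw '[0, 0, 0, 0, 0.01]' --fingers '[255, 255, 255, 255, 255]'

```text
time: 8.43
eef_pos: [0.53, -0.1673, 0.128]
orientation: [[-0.14, 0.009, 0.99], [-0.99, -0.005, -0.14], [0.004, -1.0, 0.01]]
force: [2.2, -0.6, -2.8]
opening: 0.517
```

Request:
drive_tool --pt "-37 0 12" --pt "-75 0 24" --pt "-112 0 36" --pt "-150 0 48" --pt "-187 0 61" --yaw '[0.01, 0.01, 0.02, 0.03, 0.03]' --fingers '[255, 255, 255, 255, 255]'

```text
time: 8.85
eef_pos: [0.6135, 0.0169, 0.1218]
orientation: [[-0.166, -0.0, 0.986], [-0.986, 0.0, -0.166], [-0.0, -1.0, -0.0]]
force: [0.5, 0.2, -3.1]
opening: 0.517
```

Request:
drive_tool --pt "0 0 0" --pt "0 0 0" --yaw '[0, 0]' --fingers '[255, 255]'

```text
time: 9.02
eef_pos: [0.6138, 0.0171, 0.1216]
orientation: [[-0.162, 0.0, 0.987], [-0.987, -0.0, -0.162], [-0.0, -1.0, 0.0]]
force: [-1.0, -0.4, -2.1]
opening: 0.516
```

```bash
python3 - <<'E'
from h import *
s=env.sense();print(s["eef_pos"],np.arctan2(s["orientation"][1,2],s["orientation"][0,2]))
plan([(.6153,.0143,.075,-.168)])
a=env.capture("side");cv2.imwrite("pics/b1.png",crop(a,330,150,133,100,6))
b=env.capture("top");cv2.imwrite("pics/b1t.png",crop(b,250,130,133,100,6))
E
```

```text
[0.61382494 0.01709783 0.1215739 ] -0.1623488918633482
[[1, 23, 1], [3, 47, 2]] [0.0, 0.01]
```

Request:
drive_tool --pt "1 20 1" --pt "3 40 2" --pt "3 47 2" --pt "3 47 2" --pt "3 47 2" --yaw '[0, 0.01, 0.01, 0.01, 0.01]' --fingers '[255, 255, 255, 255, 255]'

```text
time: 9.53
eef_pos: [0.6143, 0.0108, 0.0748]
orientation: [[-0.176, -0.001, 0.984], [-0.984, 0.0, -0.176], [0.0, -1.0, -0.001]]
force: [0.6, 0.3, -2.8]
opening: 0.517
```

```bash
python3 - <<'E'
from h import *
s=env.sense();print(s["eef_pos"],np.arctan2(s["orientation"][1,2],s["orientation"][0,2]),s["force"])
a=env.capture("side");b=env.capture("top")
cv2.imwrite("pics/b2.png",np.hstack([crop(a,345,180,80,100,5),crop(b,262,130,80,100,5)]))
# expected pad tab ends for pad centred at the seat, bottom .115
for n in("side","top"): print(n,[np.round(proj(n,[*U(29+dx,dy),.129])[0]*1-((345,180) if n=="side" else (262,130)),1)*5 for dx,dy in((-9,56),(9,56),(-9,-56),(9,-56))])
E
```

```text
[0.61433332 0.01076728 0.07479987] -0.1771622652315958 [ 0.57849033  0.28614046 -2.78437688]
side [array([167., 115.]), array([209.5, 119. ]), array([145.5, 272. ]), array([191.5, 276.5])]
top [array([ 89. , 250.5]), array([ 96., 208.]), array([365.5, 288. ]), array([371.5, 245. ])]
```

View pics/b2.png

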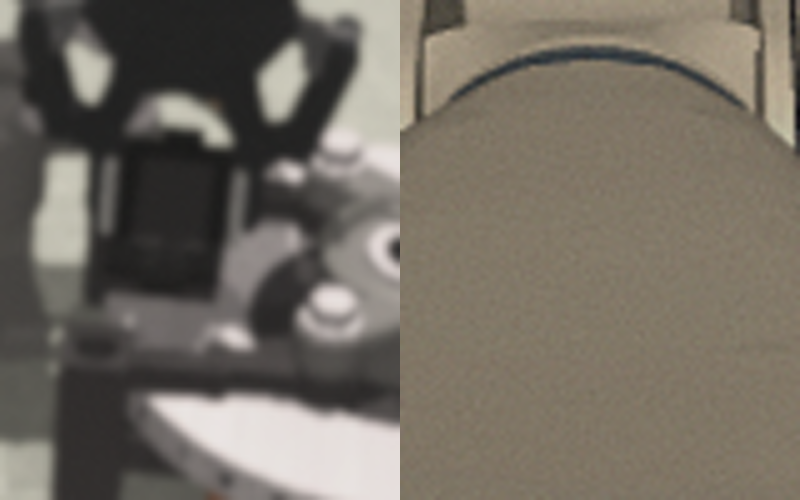

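```bash
python3 - <<'E'
from h import *
a=env.capture("side");g=cv2.cvtColor(a,cv2.COLOR_BGR2GRAY)
for u in(372,376,379,381,383,387): print(u,g[196:248,u].tolist())
print("row215",g[215,360:400].tolist());print("row230",g[230,358:400].tolist())
s=env.sense();p=s["eef_pos"];th=np.arctan2(s["orientation"][1,2],s["orientation"][0,2]);c,d=np.cos(th),np.sin(th)
print(p,th)
for nm,dx,dy,h in(("fartab",0,56,16),("farplateL",-16,46,16),("nearplateL",-16,-46,16),("neartab",0,-56,16),("neartabbot",0,-56,10),("L",-23,0,16),("R",23,0,16),("lab",0,0,16)):
    print(nm,np.round(proj("side",[p[0]+(c*dx-d*dy)/1e3,p[1]+(d*dx+c*dy)/1e3,p[2]+.0375+h/1e3]),1))
E
```

```text
372 [35, 35, 39, 46, 55, 69, 83, 99, 107, 97, 74, 47, 31, 27, 27, 28, 29, 29, 29, 29, 30, 29, 30, 32, 33, 33, 35, 35, 35, 37, 39, 39, 37, 36, 36, 35, 33, 32, 33, 35, 39, 53, 76, 99, 107, 110, 114, 117, 116, 109, 103, 102]
376 [40, 65, 113, 147, 156, 152, 145, 133, 115, 96, 74, 50, 33, 29, 32, 35, 38, 39, 39, 39, 39, 39, 39, 39, 40, 39, 38, 40, 40, 39, 40, 42, 43, 40, 39, 38, 36, 35, 34, 33, 32, 39, 63, 88, 104, 109, 108, 109, 110, 109, 108, 109]
379 [40, 72, 125, 172, 191, 195, 192, 175, 137, 85, 47, 34, 28, 28, 29, 34, 37, 39, 39, 39, 40, 40, 40, 39, 39, 39, 39, 39, 39, 41, 42, 45, 46, 42, 38, 39, 38, 37, 34, 34, 32, 35, 51, 77, 98, 106, 106, 106, 106, 106, 105, 105]
381 [39, 58, 101, 149, 179, 191, 194, 185, 150, 89, 40, 28, 26, 27, 29, 34, 37, 40, 39, 40, 39, 39, 39, 40, 39, 40, 39, 40, 39, 40, 43, 47, 49, 44, 40, 40, 39, 37, 35, 34, 34, 36, 48, 74, 95, 103, 105, 105, 106, 105, 105, 105]
383 [36, 44, 67, 104, 143, 173, 188, 185, 153, 94, 45, 29, 28, 27, 28, 32, 37, 39, 39, 40, 39, 38, 40, 40, 40, 40, 39, 39, 40, 40, 42, 49, 50, 44, 40, 38, 37, 35, 34, 33, 36, 40, 50, 71, 93, 103, 
[... 159 characters left out ...]
30, 31, 32, 34, 36, 36, 37, 37, 36, 36, 36, 39, 45, 53, 67, 86, 100, 105, 110, 120, 134, 139, 129]
row215 [194, 180, 140, 86, 53, 65, 92, 99, 77, 48, 31, 28, 29, 34, 38, 39, 39, 40, 39, 39, 39, 40, 38, 40, 39, 40, 38, 36, 32, 29, 32, 56, 86, 97, 84, 59, 42, 50, 75, 100]
row230 [191, 191, 184, 158, 111, 64, 44, 41, 38, 37, 36, 37, 36, 36, 36, 37, 41, 41, 39, 38, 39, 38, 40, 40, 41, 40, 39, 38, 38, 36, 41, 65, 103, 128, 137, 140, 142, 142, 141, 141, 140, 140]
[0.61559286 0.01133915 0.07602611] -0.17641966072616094
fartab [[383.1 204. ]]
farplateL [[375.2 205.9]]
nearplateL [[371.1 231.7]]
neartab [[378.8 235.5]]
neartabbot [[378.6 238. ]]
L [[369.8 218.1]]
R [[392.3 220.3]]
lab [[381.  219.2]]
```

```bash
python3 - <<'E'
from h import *
print("hinge",proj("side",ray("top",[262+39/5,150+168/5],.146))-[371.4,191.2],"label",proj("side",ray("top",[408.98,238.65],.016))-[330.7,334.3],"lid",proj("side",ray("top",[284.5,310],.006))-[262.5,248])
for i in range(2): env.capture("top")
s=env.sense();print(s["eef_pos"],np.arctan2(s["orientation"][1,2],s["orientation"][0,2]))
plan([(.6151,.0144,.055,-.168)])
E
```

```text
hinge [[1.02393508 0.30326774]] label [[ 1.69415841 -0.32574912]] lid [[ 0.83829392 -0.15175762]]
[0.6154998  0.01155892 0.07589558] -0.17606975121238214
[[-3, 21, -1]] [-0.01]
```

Request:
drive_tool --pt "-2 0 -1" --pt "-4 8 -1" --pt "-4 16 -1" --pt "-4 22 -1" --pt "-4 22 -1" --yaw '[-0.01, -0.01, -0.01, -0.01, -0.01]' --fingers '[255, 255, 255, 255, 255]'

```text
time: 10.2
eef_pos: [0.6143, 0.0157, 0.0512]
orientation: [[-0.165, -0.001, 0.986], [-0.986, -0.0, -0.165], [0.0, -1.0, -0.001]]
force: [1.2, -2.2, -2.8]
opening: 0.518
```

Request:
drive_tool --pt "0 2 0" --pt "0 4 0" --pt "0 6 0" --pt "0 8 0" --pt "0 8 0" --yaw '[0, 0, 0, 0, 0]' --fingers '[255, 255, 255, 255, 255]'

```text
time: 10.62
eef_pos: [0.6167, 0.0156, 0.0458]
orientation: [[-0.165, 0.004, 0.986], [-0.986, -0.0, -0.165], [-0.0, -1.0, 0.004]]
force: [5.1, -2.9, 2.3]
opening: 0.517
```

Request:
drive_tool --pt "0 1 1" --pt "0 2 1" --pt "0 3 1" --pt "0 4 1" --pt "0 4 1" --yaw '[0, 0, 0, 0, 0]' --fingers '[255, 255, 255, 255, 255]'

```text
time: 11.03
eef_pos: [0.6175, 0.0154, 0.0414]
orientation: [[-0.165, 0.004, 0.986], [-0.986, -0.0, -0.165], [-0.0, -1.0, 0.004]]
force: [6.8, -1.2, -0.5]
opening: 0.515
```

Request:
drive_tool --pt "0 0 1" --pt "0 1 2" --pt "0 2 2" --pt "0 3 2" --pt "0 3 2" --yaw '[0, 0, 0, 0, 0]' --fingers '[255, 255, 255, 255, 255]'

```text
time: 11.45
eef_pos: [0.6175, 0.0154, 0.0409]
orientation: [[-0.165, 0.0, 0.986], [-0.986, 0.0, -0.165], [-0.0, -1.0, 0.0]]
force: [-8.5, -0.6, 28.6]
opening: 0.515
```

Firm vertical contact came at z=0.041 (0.0405 expected on the disc), so the pad is down. Releasing and lifting away.

Request:
drive_tool --pt "0 -2 -1" --pt "0 -2 -1" --pt "0 -2 -1" --pt "0 -2 -1" --pt "0 -2 -1" --yaw '[0, 0, 0, 0, 0]' --fingers '[255, 110, 90, 80, 80]'

```text
time: 11.87
eef_pos: [0.6163, 0.0152, 0.0397]
orientation: [[-0.165, -0.0, 0.986], [-0.986, -0.0, -0.165], [0.0, -1.0, -0.0]]
force: [3.1, -3.6, 2.3]
opening: 0.686
```

Request:
drive_tool --pt "0 -10 0" --pt "0 -40 0" --pt "0 -80 0" --pt "0 -120 0" --pt "0 -145 0" --yaw '[0, 0, 0, 0, 0]' --fingers '[80, 80, 80, 80, 80]'

```text
time: 12.28
eef_pos: [0.6166, 0.016, 0.1884]
orientation: [[-0.165, 0.001, 0.986], [-0.986, 0.001, -0.165], [-0.001, -1.0, 0.001]]
force: [1.5, -1.0, 0.5]
opening: 0.685
```

```bash
python3 - <<'E'
from h import *
for i in range(2): b=env.capture("side")
t=env.capture("top")
s=env.sense();print(s["eef_pos"],s["opening"],s["force"],np.arctan2(s["orientation"][1,2],s["orientation"][0,2]))
cv2.imwrite("pics/c1.png",np.hstack([crop(b,345,180,80,100,5),crop(t,262,130,80,100,5)]))
g=cv2.cvtColor(b,cv2.COLOR_BGR2GRAY)
c,d=np.cos(YAW),np.sin(YAW);p=[*U(29,0),.078]
for nm,dx,dy,h in(("fartab",0,56,16),("neartabbot",0,-56,10),("nearplate",-16,-46,16),("L",-23,0,16),("R",23,0,16)):
    print(nm,np.round(proj("side",[p[0]+(c*dx-d*dy)/1e3,p[1]+(d*dx+c*dy)/1e3,p[2]+h/1e3]),1),np.round(proj("top",[p[0]+(c*dx-d*dy)/1e3,p[1]+(d*dx+c*dy)/1e3,p[2]+h/1e3]),1))
# caliper-shutting geometry
th=np.arctan2(136.7,40.0);print("caliper angle",th)
for a in(th,1.0,.5,.0):
    # caliper axes rotated about the hinge: local (-27,-72) turned clockwise by a
    R=np.array([[np.cos(a),np.sin(a)],[-np.sin(a),np.cos(a)]]);u=np.array([5,72])+R@[-27,-72];print(a,"bridge unit",u,"world",U(*u),"normal out",R@[-1,0])
E
```

```text
[0.61706887 0.01590074 0.18721901] 0.6858093719209403 [-0.20595746  0.29104407 -0.18893345] -0.16603830678129394
fartab [[381.4 216.8]] [[282.  181.2]]
neartabbot [[377.3 251.1]] [[335.5 189.3]]
nearplate [[370.  244.9]] [[329.6 195.2]]
L [[368.5 231.1]] [[307.1 195.4]]
R [[390.6 233.3]] [[310.3 174.3]]
caliper angle 1.286131626928063
1.286131626928063 bridge unit [-71.68498554  77.69324093] world [0.52901541 0.10788592] normal out [-0.28083566  0.95975587]
1.0 bridge unit [-70.17407316  55.81795057] world [0.52684726 0.08606596] normal out [-0.54030231  0.84147098]
0.5 bridge unit [-53.21336795  21.75854509] world [0.53787408 0.04965006] normal out [-0.87758256  0.47942554]
0.0 bridge unit [-22.   0.] world [0.56500973 0.02297864] normal out [-1.  0.]
```

View pics/c1.png

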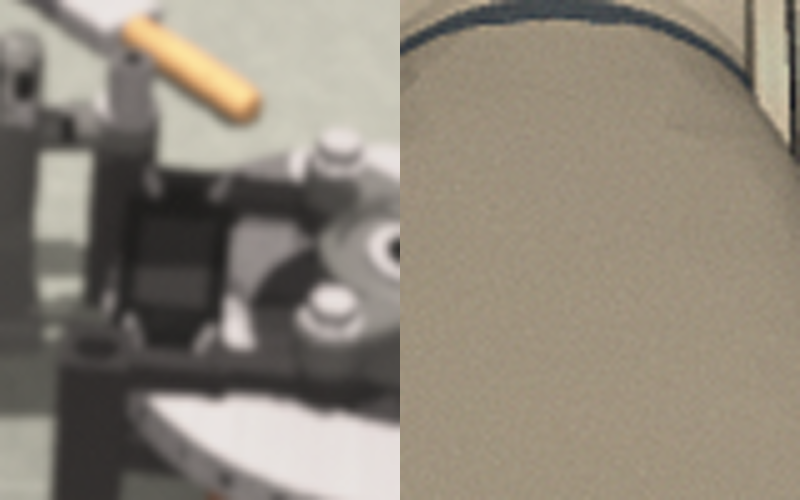

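The pad lies between all four lips, tabs at about (185,180) and (170,335) in the crop, and looks seated. Next I'll plan the push on the caliper's outer face.

```bash
sed -i 's/^O=.*/O=np.array([.5876,.0202]); YAW=-.168/' h.py; cat >> h.py <<'E'
def push(a,d,k=8,z=.068,az=-.166):
    R=np.array([[np.cos(a),np.sin(a)],[-np.sin(a),np.cos(a)]]);return (*U(*(np.array([5,72])+R@[-27-d,-72-k])),z,az)
E
python3 - <<'E'
from h import *
print("mug",ray("top",(195,292),.163),"spray",ray("top",(491,308),.18))
A=push(1.6,20); hi=(A[0],A[1],.18,-.166)
print(hi,push(0,14))
plan([hi,A]);print()
plan([push(a,14 if a<.4 else 16) for a in np.arange(1.45,-.01,-.145)],start=A)
E
```

```text
mug [[0.3911243  0.22864956 0.163     ]] spray [[ 0.34636787 -0.313702    0.18      ]]
(np.float64(0.5353279379294824), np.float64(0.1521135666345206), 0.18, -0.166) (np.float64(0.5507691514924616), np.float64(0.01833222104767142), 0.068, -0.166)
[[-30, 2, -26], [-60, 4, -52], [-91, 5, -77], [-121, 7, -103], [-121, 45, -103]] [-0.0, -0.0, -0.0, -0.0, -0.0]
[[0, 37, 0], [0, 75, 0]] [0.0, 0.0]

[[16, 0, -6], [29, 0, -10], [42, 0, -12], [55, 0, -12], [68, 0, -10]] [0.0, 0.0, 0.0, 0.0, 0.0]
[[13, 0, 4], [25, 0, 9], [36, 0, 16], [46, 0, 27], [55, 0, 37]] [0.0, 0.0, 0.0, 0.0, 0.0]
[[7, 0, 11]] [0.0]
```

Request:
drive_tool --pt "-30 2 -26" --pt "-60 4 -52" --pt "-91 5 -77" --pt "-121 7 -103" --pt "-121 7 -103" --yaw '[0, 0, 0, 0, 0]' --fingers '[255, 255, 255, 255, 255]'

```text
time: 12.85
eef_pos: [0.5288, 0.1559, 0.1752]
orientation: [[-0.162, -0.008, 0.987], [-0.987, 0.0, -0.162], [0.001, -1.0, -0.008]]
force: [-0.5, -0.0, -0.4]
opening: 0.004
```

Request:
drive_tool --pt "0 20 0" --pt "0 50 0" --pt "0 80 0" --pt "0 105 0" --pt "0 112 0" --yaw '[0, 0, 0, 0, 0]' --fingers '[255, 255, 255, 255, 255]'

```text
time: 13.27
eef_pos: [0.5301, 0.1507, 0.0607]
orientation: [[-0.165, -0.01, 0.986], [-0.986, -0.002, -0.165], [0.004, -1.0, -0.009]]
force: [-1.3, -0.5, -1.4]
opening: 0.003
```

Request:
drive_tool --pt "0 0 0" --pt "0 0 0" --pt "8 0 -3" --pt "16 0 -6" --pt "16 0 -6" --yaw '[0, 0, 0, 0, 0]' --fingers '[255, 255, 255, 255, 255]'

```text
time: 13.68
eef_pos: [0.5256, 0.1357, 0.0669]
orientation: [[-0.166, 0.0, 0.986], [-0.986, -0.0, -0.166], [0.0, -1.0, 0.0]]
force: [0.3, 0.1, 0.2]
opening: -0.002
```

Request:
drive_tool --pt "13 0 -4" --pt "26 0 -6" --pt "39 0 -6" --pt "52 0 -4" --pt "52 0 -4" --yaw '[0, 0, 0, 0, 0]' --fingers '[255, 255, 255, 255, 255]'

```text
time: 14.1
eef_pos: [0.5141, 0.0849, 0.0669]
orientation: [[-0.166, 0.002, 0.986], [-0.986, 0.0, -0.166], [-0.001, -1.0, 0.002]]
force: [-0.5, -0.1, 0.1]
opening: 0.002
```

Request:
drive_tool --pt "7 0 2" --pt "13 0 4" --pt "19 0 6" --pt "25 0 9" --pt "31 0 12" --yaw '[0, 0, 0, 0, 0]' --fingers '[255, 255, 255, 255, 255]'

```text
time: 14.52
eef_pos: [0.5216, 0.0545, 0.0669]
orientation: [[-0.165, 0.003, 0.986], [-0.986, 0.001, -0.165], [-0.002, -1.0, 0.002]]
force: [-0.8, 7.5, 6.6]
opening: -0.004
```

Request:
drive_tool --pt "5 0 4" --pt "10 0 9" --pt "15 0 15" --pt "20 0 20" --pt "24 0 25" --yaw '[0, 0, 0, 0, 0]' --fingers '[255, 255, 255, 255, 255]'

```text
time: 14.93
eef_pos: [0.5416, 0.0266, 0.0668]
orientation: [[-0.165, 0.001, 0.986], [-0.986, 0.001, -0.165], [-0.001, -1.0, 0.001]]
force: [-3.1, 7.7, 7.4]
opening: -0.002
```

```bash
python3 - <<'E'
from h import *
s=env.sense();print(s["eef_pos"],s["force"])
print(push(0,14.5)); plan([push(.1,14),push(0,14),push(0,10)])
E
```

```text
[0.54161224 0.02658391 0.06679848] [-3.07784461  7.69552151  7.44417256]
(np.float64(0.550276190912355), np.float64(0.018415826468912776), 0.068, -0.166)
[[2, -1, 3], [7, -1, 10], [7, -1, 14]] [0.0, 0.0, 0.0]
```

Request:
drive_tool --pt "2 0 3" --pt "4 0 6" --pt "6 0 9" --pt "7 0 11" --pt "7 0 12" --yaw '[0, 0, 0, 0, 0]' --fingers '[255, 255, 255, 255, 255]'

```text
time: 15.35
eef_pos: [0.5438, 0.0223, 0.0666]
orientation: [[-0.166, -0.015, 0.986], [-0.986, 0.007, -0.165], [-0.004, -1.0, -0.016]]
force: [-34.0, 33.6, 37.5]
opening: 0.002
```

Request:
drive_tool --pt "0 0 1" --pt "0 0 2" --pt "0 0 2" --yaw '[0, 0, 0]' --fingers '[255, 255, 255]'

```text
time: 15.6
eef_pos: [0.5436, 0.0222, 0.0666]
orientation: [[-0.165, -0.018, 0.986], [-0.986, 0.006, -0.165], [-0.003, -1.0, -0.019]]
force: [-37.9, 34.1, 41.4]
opening: -0.001
```

The push is blocked with a large upward force component. Probably the wide knuckles of the closed fingers are catching the face's top edge. I'll back off, raise the tool, and push again with only the fingertips.

Request:
drive_tool --pt "0 0 -8" --pt "0 0 -14" --pt "0 -12 -14" --pt "0 -24 -14" --pt "0 -24 -14" --yaw '[0, 0, 0, 0, 0]' --fingers '[255, 255, 255, 255, 255]'

```text
time: 16.02
eef_pos: [0.5425, 0.0187, 0.0927]
orientation: [[-0.166, 0.005, 0.986], [-0.986, -0.0, -0.166], [-0.001, -1.0, 0.005]]
force: [0.8, -0.7, 0.6]
opening: -0.003
```

```bash
python3 - <<'E'
from h import *
b=env.capture("side");t=env.capture("top")
s=env.sense();print(s["eef_pos"],s["force"])
cv2.imwrite("pics/d1.png",np.hstack([crop(b,320,160,100,120,4),crop(t,240,150,100,120,4)]))
plan([push(0,14)])
E
```

```text
[0.54145971 0.0186736  0.09093611] [-0.50090867  0.4441611  -0.11587596]
[[-1, 23, 9]] [-0.0]
```

View pics/d1.png

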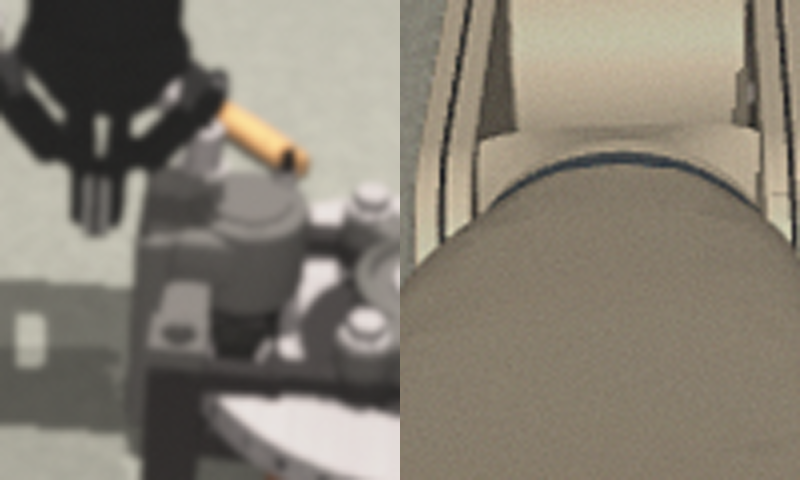

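The caliper is nearly shut. The ear hole is at about (180,328) in the crop, and the wide knuckle sits beside the face's top edge as suspected. At this height only the tips reach the face, so I'll push again.

Request:
drive_tool --pt "-1 0 4" --pt "-1 0 7" --pt "-1 0 9" --pt "-1 0 11" --pt "-1 0 12" --yaw '[0, 0, 0, 0, 0]' --fingers '[255, 255, 255, 255, 255]'

```text
time: 16.53
eef_pos: [0.5501, 0.0183, 0.0892]
orientation: [[-0.165, -0.005, 0.986], [-0.986, 0.0, -0.165], [0.0, -1.0, -0.005]]
force: [-9.5, 2.5, 8.5]
opening: -0.001
```

```bash
python3 - <<'E'
from h import *
s=env.sense();print(s["eef_pos"],s["force"],toU(s["eef_pos"]))
b=env.capture("side");g=cv2.cvtColor(b,cv2.COLOR_BGR2GRAY)
for a in(0,.02,.04,.08,.12):
    R=np.array([[np.cos(a),np.sin(a)],[-np.sin(a),np.cos(a)]]);print(a,proj("side",[*U(*(np.array([5,72])+R@[0,-144])),.118]))
print(g[234:250,356:374])
E
```

```text
[0.55007963 0.01827922 0.08920446] [-9.47346968  2.54065936  8.49216951] [-36.67095438  -8.16755225]
0 [[365.93217493 242.6631323 ]]
0.02 [[364.47387363 242.50838702]]
0.04 [[363.01977284 242.33604459]]
0.08 [[360.12716219 241.93900441]]
0.12 [[357.26027239 241.47299223]]
[[ 79  80  81  84  98 115 126 131 139 143 145 145 144 145 143 132 103  78]
 [ 79  80  80  87 102 117 124 130 137 144 145 144 145 144 142 131 102  77]
 [ 79  80  82  91 107 121 125 129 138 143 145 144 144 145 143 129  99  73]
 [ 80  84  89 100 115 124 128 131 138 143 144 143 144 145 141 126  94  65]
 [ 81  89 105 117 126 131 133 136 140 141 141 143 143 144 140 122  88  59]
 [ 82  98 118 132 137 138 137 136 138 138 138 139 141 141 139 123  88  59]
 [ 85 103 125 137 137 132 129 127 128 129 129 130 136 141 139 125  90  59]
 [ 87 106 127 134 128 118 108 107 107 109 109 112 124 134 137 123  89  57]
 [ 89 111 128 130 115  98  88  86  86  88  88  92 110 128 133 118  86  53]
 [ 92 116 131 130 112  92  80  79  78  78  79  82 101 122 131 116  84  56]
 [ 95 119 135 134 119 101  85  79  77  78  80  88 104 124 131 116  87  59]
 [ 96 120 133 135 128 115 100  89  86  87  94 105 121 133 132 117  92  66]
 [ 93 110 120 123 123 118 109 103 101 104 110 121 129 134 131 116  99  74]
 [ 85  93  99 101 103 105 103 103 103 106 111 116 121 123 120 112 104  81]
 [ 81  82  84  85  84  87  88  89  90  92  92  96  98 101 100  99 100  81]
 [ 79  79  80  80  79  80  80  80  80  80  80  81  83  83  83  84  88  78]]
```

Request:
drive_tool --pt "0 0 1" --pt "0 0 2" --pt "0 0 3" --pt "0 0 3" --yaw '[0, 0, 0, 0]' --fingers '[255, 255, 255, 255]'

```text
time: 16.92
eef_pos: [0.5499, 0.0182, 0.0891]
orientation: [[-0.165, -0.011, 0.986], [-0.986, 0.001, -0.165], [0.001, -1.0, -0.011]]
force: [-16.5, 4.4, 14.2]
opening: 0.004
```

```bash
python3 - <<'E'
from h import *
s=env.sense();print(s["eef_pos"],s["force"],toU(s["eef_pos"]))
b=env.capture("side");g=cv2.cvtColor(b,cv2.COLOR_BGR2GRAY).astype(float)
w=np.clip(115-g[239:246,359:370],0,None);yy,xx=np.mgrid[239:246,359:370];print("hole",(w*xx).sum()/w.sum(),(w*yy).sum()/w.sum())
# pin, rack from the first pictures
t=cv2.imread("pics/top0.png");s0=cv2.imread("pics/side0.png")
cv2.imwrite("pics/e1.png",np.hstack([crop(t,465,175,66,100,6),crop(s0,288,355,66,100,6)]))
g=cv2.cvtColor(t,cv2.COLOR_BGR2GRAY);print(g[188:210,498:524])
g=cv2.cvtColor(s0,cv2.COLOR_BGR2GRAY);print(g[368:396,362:386])
E
```

```text
[0.54992129 0.01823567 0.08910981] [-16.46209612   4.41771512  14.19606595] [-36.81978085  -8.2369669 ]
hole 364.31850961538464 243.26923076923077
[[177 181 184 186 187 189 180 183 190 189 185 179 175 169 163 134 135 125
  126 135 138 146 134 133 129 131]
 [180 179 181 188 185 188 179 183 184 185 184 179 182 185 183 187 187 179
  162 142 142 135 131 128 136 130]
 [178 181 181 185 189 187 184 186 186 184 182 180 180 184 182 188 188 188
  185 188 186 177 167 149 140 133]
 [180 181 186 191 185 183 180 185 187 184 182 180 184 183 182 186 188 184
  189 190 184 186 178 180 186 181]
 [179 181 185 188 187 183 182 188 184 183 185 176 182 172 177 184 188 187
  186 186 184 185 180 185 190 182]
 [181 185 187 186 186 183 184 187 185 187 183 169 163 164 168 163 169 183
  188 189 187 182 179 186 186 169]
 [177 181 188 186 192 185 188 174 185 172 169 165 171 171 173 169 165 169
  181 187 182 182 177 185 186 165]
 [184 185 192 185 191 182 163 175 161 117 169 171 161 103  99 151 174 169
  168 189 188 180 180 186 185 154]
 [178 188 193 194 189 145 109  94  73 101 177 152  82  36  37  66 128 172
  166 1
[... 3574 characters left out ...]
11 204 206 189 159 137 131 129 130 129 130 129 129 128 138 170 205
  222 229 234 237 239 239]
 [232 212 198 205 203 184 162 146 138 134 133 133 135 137 144 164 192 212
  219 225 232 236 238 238]
 [236 222 199 198 204 201 190 175 162 155 150 150 154 164 177 194 206 211
  212 223 232 236 237 237]
 [240 233 217 198 195 200 204 200 191 186 185 184 188 196 204 208 206 200
  208 226 234 237 238 237]
 [241 239 233 216 193 186 193 201 203 204 205 206 207 208 205 199 193 197
  217 232 237 238 238 238]
 [242 241 239 232 214 190 183 188 191 193 195 195 196 195 191 188 195 214
  230 237 239 239 239 239]
 [241 241 241 239 232 219 207 198 188 179 178 178 181 189 196 207 221 232
  238 240 240 240 240 240]]
```

The position holds as the push force rises, so the caliper is at its stop. The hole at side pixel (364.3,243.3) matches the shut prediction once the known camera bias is allowed for. Next, the pin.

```bash
python3 - <<'E'
from h import *
P=ray("top",(511.8,197.4),.128)[0];B=ray("top",(499.5,243.5),.114)[0];print("pin",P,"side pred",proj("side",P),"obs 373.2,376.4","bolt",B)
B=ray("top",(504,222),.114)[0];print(B,np.arctan2(*(P-B)[[1,0]]),np.linalg.norm((P-B)[:2]))
print("tin",ray("top",(137,264),.042)); print("bore",U(5,-72))
t=cv2.imread("pics/top0.png");g=cv2.cvtColor(t,cv2.COLOR_BGR2GRAY)
for x,y,w,h in((488,210,35,24),(484,232,35,24)):
    m=(g[y:y+h,x:x+w]<75).astype(np.uint8);c=max(cv2.findContours(m,0,2)[0],key=cv2.contourArea);q=cv2.minEnclosingCircle(c);print("bolt px",q[0][0]+x,q[0][1]+y,q[1])
m=cv2.inRange(t[240:290,110:165],(175,175,175),(255,255,255));c=max(cv2.findContours(m,0,2)[0],key=cv2.contourArea);q=cv2.minEnclosingCircle(c);print("tin px",q[0][0]+110,q[0][1]+240,q[1])
A=env.sense()["eef_pos"];print(A)
h=(A[0]-.02,A[1]+.003,.19,-.166)
plan([(A[0]-.02,A[1]+.003,.089,-.166),h,(P[0],P[1],.20,-1.77)])
E
```

```text
pin [ 0.56709459 -0.38895518  0.128     ] side pred [[374.65693795 375.97190386]] obs 373.2,376.4 bolt [ 0.4773661  -0.36091365  0.114     ]
[ 0.52070916 -0.37371481  0.114     ] -0.31744792319401854 0.048824963927399295
tin [[0.46751025 0.38265533 0.042     ]]
bore [ 0.58049043 -0.05162238]
bolt px 503.3505744934082 221.97126483917236 6.649587631225586
bolt px 499.0 244.0 6.708303928375244
tin px 135.0 265.0 15.264437675476074
[0.5499094  0.0182588  0.08911999]
[[0, 0, -20], [0, -34, -20], [0, -67, -20], [0, -101, -20], [29, -102, -13]] [-0.0, -0.0, -0.0, -0.0, 0.11]
[[27, -1, 11], [55, -1, 21], [82, -2, 32], [110, -3, 43], [137, -4, 53]] [0.11, 0.23, 0.34, 0.46, 0.57]
[[17, -1, 24], [35, -1, 48], [52, -2, 71], [69, -3, 95], [86, -4, 119]] [0.11, 0.23, 0.34, 0.46, 0.57]
[[2, -1, 29], [3, -1, 59], [5, -2, 88]] [0.11, 0.23, 0.34]
```

Request:
drive_tool --pt "0 0 -20" --pt "0 -34 -20" --pt "0 -67 -20" --pt "0 -101 -20" --pt "29 -102 -13" --yaw '[0, 0, 0, 0, 0.11]' --fingers '[255, 255, 255, 255, 255]'

```text
time: 17.38
eef_pos: [0.5413, -0.0062, 0.1978]
orientation: [[-0.269, 0.01, 0.963], [-0.963, 0.001, -0.269], [-0.004, -1.0, 0.009]]
force: [0.6, 0.4, 0.3]
opening: -0.001
```

Request:
drive_tool --pt "27 -1 11" --pt "55 -1 21" --pt "82 -2 32" --pt "110 -3 43" --pt "137 -4 53" --yaw '[0.12, 0.24, 0.36, 0.48, 0.6]' --fingers '[255, 255, 200, 110, 110]'

```text
time: 17.8
eef_pos: [0.5511, -0.1567, 0.1956]
orientation: [[-0.772, -0.0, 0.636], [-0.636, 0.0, -0.772], [0.0, -1.0, -0.0]]
force: [0.8, -0.2, 1.1]
opening: 0.426
```

Request:
drive_tool --pt "17 -1 24" --pt "35 -1 48" --pt "52 -2 71" --pt "69 -3 95" --pt "86 -4 119" --yaw '[0.12, 0.24, 0.36, 0.48, 0.6]' --fingers '[110, 110, 110, 110, 110]'

```text
time: 18.22
eef_pos: [0.561, -0.3031, 0.1994]
orientation: [[-0.996, -0.001, 0.089], [-0.089, 0.0, -0.996], [0.001, -1.0, -0.0]]
force: [1.9, 0.2, -0.5]
opening: 0.565
```

Request:
drive_tool --pt "2 0 29" --pt "3 0 59" --pt "5 0 80" --pt "5 0 80" --pt "5 0 80" --yaw '[0.12, 0.24, 0.36, 0.4, 0.4]' --fingers '[110, 110, 110, 110, 110]'

```text
time: 18.63
eef_pos: [0.5634, -0.3831, 0.1989]
orientation: [[-0.953, -0.001, -0.304], [0.304, 0.001, -0.953], [0.001, -1.0, -0.0]]
force: [-0.6, 0.1, -0.3]
opening: 0.571
```

```bash
python3 - <<'E'
from h import *
for i in range(3): env.capture("side")
s=env.sense();print(s["eef_pos"],np.arctan2(s["orientation"][1,2],s["orientation"][0,2]),s["opening"])
plan([(.5675,-.3885,.09,-1.88)])
E
```

```text
[ 0.56363497 -0.38112656  0.19938903] -1.8740392261088312 0.5690715038693662
[[-2, 36, 2], [-4, 73, 4], [-6, 109, 6]] [0.0, 0.0, 0.01]
```

Request:
drive_tool --pt "-2 36 2" --pt "-4 73 4" --pt "-6 103 6" --pt "-6 103 6" --pt "-6 103 6" --yaw '[0, 0, 0.01, 0.01, 0.01]' --fingers '[110, 110, 110, 110, 110]'

```text
time: 19.2
eef_pos: [0.5669, -0.3877, 0.0955]
orientation: [[-0.951, -0.003, -0.308], [0.308, 0.002, -0.951], [0.004, -1.0, -0.001]]
force: [0.3, -0.2, 0.4]
opening: 0.565
```

```bash
python3 - <<'E'
from h import *
b=env.capture("side")
s=env.sense();print(s["eef_pos"],np.arctan2(s["orientation"][1,2],s["orientation"][0,2]),s["opening"],s["force"])
cv2.imwrite("pics/f1.png",crop(b,330,320,90,90,6))
g=cv2.cvtColor(b,cv2.COLOR_BGR2GRAY)
print(g[372:392:2,356:392]); p=s["eef_pos"].copy();p[2]+=.037;print("tip",proj("side",p),"pin head top",proj("side",[p[0],p[1],.128]),proj("side",[p[0],p[1],.104]))
E
```

```text
[ 0.56824851 -0.38877857  0.09764784] -1.884329189065797 0.5661149215601945 [ 0.54072627 -0.17680416  0.32457551]
[[120 110  83  51  37  33  32  33  33  34  34  33  34  33  33  35  34  35
   34  34  33  37  48  70  95 109 115 116 116 115 115 114 115 116 117 120]
 [116 105  78  48  35  32  34  35  36  37  36  36  35  35  34  34  34  33
   34  34  36  47  65  89 106 113 115 116 118 119 119 121 123 125 127 128]
 [120 112  87  60  42  37  35  37  37  36  37  36  37  38  36  36  35  34
   33  34  38  55  78  98 109 114 115 115 116 118 122 125 127 125 124 122]
 [119 116 106  94  84  75  68  59  46  38  35  35  35  35  36  36  34  34
   34  37  44  60  81  98 111 113 115 115 116 116 116 116 117 116 116 116]
 [119 119 119 118 117 114 108  95  68  44  36  34  33  34  34  33  34  35
   38  51  69  84  94 104 113 117 118 117 117 116 117 117 116 116 116 116]
 [118 118 119 119 118 117 111  94  66  43  36  34  33  34  34  34  36  45
   65  85  96  98 100 105 114 119 120 120 120 120 120 120 119 119 118 118]
 [117 117 118 118 118 116 108  88  61  41  34  33  33  33  33  34  37  54
   84 103 107 103 101 103 109 114 117 119 119 119 120 120 119 121 120 119]
 [117 116 117 117 117 116 107  88  65  50  43  39  36  36  35  34  41  62
   91 108 110 105 102 101 104 113 117 119 120 119 119 119 119 119 121 124]
 [120 119 118 118 118 118 113 106  99  93  86  79  75  73  67  59  61  79
   99 109 109 106 103 103 106 111 115 119 119 120 119 120 120 122 127 132]
 [170 147 129 121 119 119 116 111 106 105 105 105 106 107 107 104 105 107
  111 111 110 106 105 106 107 109 113 117 118 118 117 118 119 125 134 134]]
tip [[375.70673024 372.97363588]] pin head top [[375.4155334  375.87071649]] [[374.38646845 386.1087539 ]]
```

Request:
drive_tool --pt "0 10 0" --pt "0 20 0" --pt "0 25 0" --pt "0 25 0" --pt "0 25 0" --yaw '[0, 0, 0, 0, 0]' --fingers '[110, 110, 110, 110, 110]'

```text
time: 19.67
eef_pos: [0.5676, -0.3891, 0.0718]
orientation: [[-0.951, -0.0, -0.31], [0.31, 0.0, -0.951], [0.0, -1.0, -0.0]]
force: [0.3, 0.1, 1.1]
opening: 0.567
```

Request:
drive_tool --pt "0 0 0" --pt "0 0 0" --pt "0 0 0" --pt "0 0 0" --pt "0 0 0" --yaw '[0, 0, 0, 0, 0]' --fingers '[255, 255, 255, 255, 255]' --squeeze 60

```text
time: 20.08
eef_pos: [0.5681, -0.3896, 0.0725]
orientation: [[-0.951, 0.001, -0.31], [0.31, -0.001, -0.951], [-0.001, -1.0, 0.0]]
force: [-1.1, -0.2, 4.6]
opening: 0.205
```

Request:
drive_tool --pt "0 0 0" --pt "0 0 0" --pt "0 0 0" --pt "0 -5 0" --pt "0 -15 0" --yaw '[0, 0, 0, 0, 0]' --fingers '[255, 255, 255, 255, 255]'

```text
time: 20.5
eef_pos: [0.5669, -0.389, 0.0855]
orientation: [[-0.951, -0.002, -0.31], [0.31, 0.001, -0.951], [0.002, -1.0, -0.0]]
force: [1.2, -3.3, -2.3]
opening: 0.207
```

```bash
python3 - <<'E'
from h import *
for i in range(2): env.capture("side")
s=env.sense();p=s["eef_pos"];print(p,s["opening"])
a=np.arctan2(s["orientation"][1,2],s["orientation"][0,2])
plan([(p[0],p[1],.275,a),(.466,.384,.275,-.166),(.466,.384,.12,-.166)])
E
```

```text
[ 0.5684157  -0.38958759  0.08836721] 0.2031790825801872
[[0, -37, 0], [0, -75, 0], [0, -112, 0], [0, -149, 0], [0, -187, 0]] [0.0, 0.0, 0.0, 0.0, 0.0]
[[17, 0, -35], [34, 0, -70], [51, 0, -106], [67, 0, -141], [84, 0, -176]] [-0.09, -0.17, -0.26, -0.34, -0.43]
[[1, 0, -39], [1, 0, -78], [2, 0, -117], [3, 0, -156], [3, 0, -195]] [-0.09, -0.17, -0.26, -0.34, -0.43]
[[-16, 0, -36], [-31, 0, -71], [-47, 0, -107], [-63, 0, -143], [-78, 0, -179]] [-0.09, -0.17, -0.26, -0.34, -0.43]
[[-29, 0, -26], [-58, 0, -52], [-87, 0, -78], [-117, 0, -104], [-146, 0, -130]] [-0.09, -0.17, -0.26, -0.34, -0.43]
[[0, 39, 0], [0, 78, 0], [0, 116, 0], [0, 155, 0]] [0.0, 0.0, 0.0, 0.0]
```

Request:
drive_tool --pt "0 -37 0" --pt "0 -75 0" --pt "0 -112 0" --pt "0 -149 0" --pt "0 -187 0" --yaw '[0, 0, 0, 0, 0]' --fingers '[255, 255, 255, 255, 255]'

```text
time: 21.02
eef_pos: [0.567, -0.3884, 0.2752]
orientation: [[-0.951, -0.001, -0.31], [0.31, 0.001, -0.951], [0.001, -1.0, -0.001]]
force: [0.8, -1.1, -1.9]
opening: 0.207
```

Request:
drive_tool --pt "17 0 -35" --pt "34 0 -70" --pt "51 0 -106" --pt "67 0 -141" --pt "84 0 -176" --yaw '[-0.09, -0.17, -0.26, -0.34, -0.43]' --fingers '[255, 255, 255, 255, 255]'

```text
time: 21.43
eef_pos: [0.5413, -0.1937, 0.2737]
orientation: [[-0.993, -0.001, 0.118], [-0.118, 0.001, -0.993], [0.001, -1.0, -0.001]]
force: [-0.1, 0.5, -0.7]
opening: 0.204
```

Request:
drive_tool --pt "1 0 -39" --pt "1 0 -78" --pt "2 0 -117" --pt "3 0 -156" --pt "3 0 -195" --yaw '[-0.09, -0.17, -0.26, -0.34, -0.43]' --fingers '[255, 255, 255, 255, 255]'

```text
time: 21.85
eef_pos: [0.5157, -0.0005, 0.2739]
orientation: [[-0.853, -0.001, 0.521], [-0.521, 0.0, -0.853], [0.0, -1.0, -0.001]]
force: [0.3, -0.7, -1.6]
opening: 0.211
```

Request:
drive_tool --pt "-16 0 -36" --pt "-31 0 -71" --pt "-47 0 -107" --pt "-63 0 -143" --pt "-78 0 -179" --yaw '[-0.09, -0.17, -0.26, -0.34, -0.43]' --fingers '[255, 255, 255, 255, 255]'

```text
time: 22.27
eef_pos: [0.4898, 0.193, 0.2739]
orientation: [[-0.558, -0.001, 0.83], [-0.83, 0.0, -0.558], [0.0, -1.0, -0.001]]
force: [0.7, -0.7, -1.6]
opening: 0.203
```

Request:
drive_tool --pt "-29 0 -26" --pt "-58 0 -52" --pt "-87 0 -78" --pt "-117 0 -104" --pt "-146 0 -130" --yaw '[-0.09, -0.17, -0.26, -0.34, -0.43]' --fingers '[255, 255, 255, 255, 255]'

```text
time: 22.68
eef_pos: [0.4641, 0.3867, 0.2737]
orientation: [[-0.161, -0.001, 0.987], [-0.987, -0.0, -0.161], [0.0, -1.0, -0.001]]
force: [0.8, -0.1, -1.1]
opening: 0.206
```

```bash
python3 - <<'E'
from h import *
for i in range(4): b=env.capture("side")
s=env.sense();p=s["eef_pos"];print(p,s["opening"],np.arctan2(s["orientation"][1,2],s["orientation"][0,2]))
cv2.imwrite("pics/g1.png",b)
# pin shank: bright pixels along rows under the fingers
q=proj("side",[[p[0],p[1],p[2]-.062],[p[0],p[1],p[2]-.03],[p[0],p[1],p[2]+.02]]);print(q)
g=cv2.cvtColor(b,cv2.COLOR_BGR2GRAY)
for v in range(int(q[2][1]),int(q[0][1])+6,4): print(v,g[v,int(q[0][0])-14:int(q[0][0])+16].tolist())
plan([(.466,.384,.12,-.166)])
E
```

```text
[0.46423263 0.38558353 0.27324063] 0.20257652046176908 -0.1640042968988717
[[307.15684253 103.48485699]
 [307.0728345   91.13671537]
 [306.93680816  71.14252306]]
71 [109, 118, 119, 120, 120, 120, 120, 119, 117, 113, 101, 94, 94, 95, 94, 93, 100, 110, 116, 118, 119, 118, 118, 118, 118, 117, 118, 118, 116, 117]
75 [96, 106, 106, 106, 107, 107, 107, 107, 106, 104, 99, 97, 100, 100, 100, 98, 99, 101, 103, 104, 104, 103, 103, 103, 103, 102, 102, 102, 102, 103]
79 [67, 70, 70, 71, 71, 70, 70, 68, 65, 64, 71, 88, 101, 105, 104, 94, 78, 62, 55, 54, 53, 52, 50, 48, 48, 48, 48, 48, 47, 47]
83 [28, 26, 25, 25, 25, 24, 26, 25, 26, 31, 51, 80, 98, 105, 104, 92, 69, 44, 30, 27, 26, 26, 26, 26, 27, 27, 26, 26, 28, 27]
87 [86, 81, 76, 72, 69, 64, 58, 54, 49, 49, 61, 82, 98, 105, 104, 95, 76, 53, 41, 37, 35, 36, 36, 35, 36, 37, 36, 37, 36, 36]
91 [97, 97, 96, 96, 97, 97, 97, 97, 97, 97, 97, 100, 102, 104, 104, 100, 93, 88, 82, 79, 73, 69, 67, 61, 53, 47, 43, 40, 37, 32]
95 [92, 92, 92, 94, 96, 97, 97, 97, 97, 98, 99, 101, 103, 104, 104, 101, 97, 97, 98, 97, 98, 97, 97, 98, 99, 98, 97, 96, 95, 95]
99 [64, 65, 67, 68, 71, 74, 77, 78, 79, 82, 85, 92, 100, 104, 103, 100, 95, 93, 92, 94, 93, 95, 95, 96, 96, 94, 92, 91, 87, 82]
103 [53, 54, 54, 53, 53, 54, 55, 54, 55, 53, 55, 60, 71, 82, 85, 81, 72, 65, 63, 64, 66, 66, 69, 70, 72, 72, 70, 64, 59, 54]
107 [52, 52, 51, 51, 53, 51, 52, 52, 52, 52, 52, 53, 53, 53, 54, 53, 52, 52, 52, 53, 52, 52, 55, 54, 53, 52, 51, 48, 46, 45]
[[0, 38, 1], [1, 77, 1], [1, 115, 2], [1, 153, 2]] [0.0, 0.0, 0.0, 0.0]
```

The pin hangs straight: shank at u≈306.5, nose at v≈103, as predicted. Dipping it now.

Request:
drive_tool --pt "0 38 1" --pt "1 77 1" --pt "1 115 2" --pt "1 153 2" --pt "1 153 2" --yaw '[0, 0, 0, 0, 0]' --fingers '[255, 255, 255, 255, 255]'

```text
time: 23.3
eef_pos: [0.4628, 0.3785, 0.1137]
orientation: [[-0.167, -0.011, 0.986], [-0.986, -0.009, -0.168], [0.01, -1.0, -0.009]]
force: [-1.2, -0.2, -3.6]
opening: 0.205
```

Request:
drive_tool --pt "0 15 0" --pt "0 30 0" --pt "0 40 0" --pt "0 46 0" --pt "0 46 0" --yaw '[0, 0, 0, 0, 0]' --fingers '[255, 255, 255, 255, 255]'

```text
time: 23.72
eef_pos: [0.4672, 0.3829, 0.0749]
orientation: [[-0.166, -0.001, 0.986], [-0.986, -0.001, -0.166], [0.001, -1.0, -0.001]]
force: [-0.9, 0.6, -1.6]
opening: 0.207
```

Request:
drive_tool --pt "0 0 0" --pt "0 0 0" --pt "0 0 0" --yaw '[0, 0, 0]' --fingers '[255, 255, 255]'

```text
time: 23.97
eef_pos: [0.4678, 0.384, 0.0759]
orientation: [[-0.165, 0.001, 0.986], [-0.986, 0.001, -0.165], [-0.001, -1.0, 0.001]]
force: [0.5, 0.7, -1.1]
opening: 0.206
```

```bash
python3 - <<'E'
from h import *
s=env.sense();p=s["eef_pos"];print(p,s["opening"],s["force"])
b=env.capture("side");cv2.imwrite("pics/g2.png",crop(b,260,110,100,90,6))
A=(.466,.384,.074,-.166);B=U(5,-72);print(B)
plan([(p[0],p[1],.275,-.166),(B[0],B[1],.275,-.166),(B[0],B[1],.2,-.166)])
E
```

```text
[0.46778113 0.38396742 0.07594597] 0.20626702849258177 [ 0.51692101  0.65385883 -1.07291133]
[ 0.58049043 -0.05162238]
[[0, -40, 0], [0, -80, 0], [0, -120, 0], [0, -159, 0], [0, -199, 0]] [0.0, 0.0, 0.0, 0.0, 0.0]
[[37, 0, 17], [75, 0, 33], [112, 0, 50], [149, 0, 67], [187, 0, 83]] [0.0, 0.0, 0.0, 0.0, 0.0]
[[37, 0, 17], [75, 0, 33], [112, 0, 50], [149, 0, 67], [187, 0, 83]] [0.0, 0.0, 0.0, 0.0, 0.0]
[[37, 0, 17], [37, 38, 17], [37, 75, 17]] [0.0, 0.0, 0.0]
```

Request:
drive_tool --pt "0 -40 0" --pt "0 -80 0" --pt "0 -120 0" --pt "0 -159 0" --pt "0 -199 0" --yaw '[0, 0, 0, 0, 0]' --fingers '[255, 255, 255, 255, 255]'

```text
time: 24.43
eef_pos: [0.4668, 0.3833, 0.2762]
orientation: [[-0.165, 0.0, 0.986], [-0.986, 0.0, -0.165], [-0.0, -1.0, 0.0]]
force: [1.0, 0.9, -2.0]
opening: 0.204
```

Request:
drive_tool --pt "37 0 17" --pt "75 0 33" --pt "112 0 50" --pt "149 0 67" --pt "187 0 83" --yaw '[0, 0, 0, 0, 0]' --fingers '[255, 255, 255, 255, 255]'

```text
time: 24.85
eef_pos: [0.5183, 0.1838, 0.2746]
orientation: [[-0.165, 0.001, 0.986], [-0.986, 0.0, -0.165], [-0.001, -1.0, 0.001]]
force: [0.6, -0.4, -1.6]
opening: 0.205
```

Request:
drive_tool --pt "37 0 17" --pt "75 0 33" --pt "112 0 50" --pt "149 0 67" --pt "187 0 83" --yaw '[0, 0, 0, 0, 0]' --fingers '[255, 255, 255, 255, 255]'

```text
time: 25.27
eef_pos: [0.5694, -0.0147, 0.2745]
orientation: [[-0.165, 0.001, 0.986], [-0.986, 0.0, -0.165], [-0.0, -1.0, 0.001]]
force: [0.8, 0.7, -1.9]
opening: 0.206
```

Request:
drive_tool --pt "37 0 17" --pt "37 0 17" --pt "37 30 17" --pt "37 60 17" --pt "37 60 17" --yaw '[0, 0, 0, 0, 0]' --fingers '[255, 255, 255, 255, 255]'

```text
time: 25.68
eef_pos: [0.5759, -0.052, 0.209]
orientation: [[-0.166, -0.009, 0.986], [-0.986, 0.001, -0.166], [0.0, -1.0, -0.009]]
force: [-2.6, 0.1, -2.5]
opening: 0.203
```

```bash
python3 - <<'E'
from h import *
for i in range(4): b=env.capture("side")
s=env.sense();p=s["eef_pos"];print(p,s["opening"],np.arctan2(s["orientation"][1,2],s["orientation"][0,2]),toU(p))
cv2.imwrite("pics/k1.png",crop(b,325,160,80,110,5))
q=proj("side",[[p[0],p[1],p[2]-.062],[p[0],p[1],p[2]-.03],[p[0],p[1],p[2]+.02]]);print(q)
g=cv2.cvtColor(b,cv2.COLOR_BGR2GRAY)
for v in range(int(q[2][1]),int(q[0][1])+8,4): print(v,g[v,int(q[0][0])-12:int(q[0][0])+13].tolist())
B=U(5,-72); plan([(*B,.185,-.166)])
E
```

```text
[ 0.58091898 -0.0518911   0.21575138] 0.20300106972223106 -0.16554448721149254 [  5.467459   -72.19328173]
[[367.19022076 228.11792688]
 [368.14671481 214.53305509]
 [369.71104197 192.31526542]]
192 [197, 195, 195, 196, 197, 196, 189, 177, 159, 140, 121, 110, 109, 111, 112, 111, 112, 122, 136, 145, 143, 140, 152, 171, 187]
196 [196, 198, 199, 199, 199, 198, 197, 196, 188, 166, 128, 103, 97, 98, 97, 97, 100, 108, 116, 121, 133, 149, 147, 130, 115]
200 [197, 196, 192, 182, 176, 173, 173, 175, 174, 164, 137, 118, 114, 116, 115, 114, 112, 114, 118, 138, 175, 198, 201, 197, 193]
204 [181, 147, 109, 91, 92, 92, 93, 92, 91, 92, 99, 107, 114, 115, 115, 113, 111, 114, 117, 120, 117, 108, 101, 98, 97]
208 [160, 121, 95, 90, 90, 91, 92, 92, 92, 94, 101, 108, 114, 116, 114, 110, 99, 91, 87, 88, 88, 86, 88, 87, 88]
212 [129, 90, 75, 76, 78, 82, 84, 84, 85, 90, 101, 109, 113, 115, 113, 106, 92, 79, 71, 71, 72, 75, 77, 83, 86]
216 [96, 75, 70, 71, 71, 72, 72, 74, 79, 91, 104, 110, 114, 114, 111, 103, 89, 77, 74, 73, 74, 78, 81, 84, 86]
220 [84, 79, 79, 80, 80, 79, 78, 76, 81, 93, 105, 112, 114, 113, 110, 102, 90, 84, 83, 82, 83, 81, 79, 78, 78]
224 [76, 74, 75, 75, 76, 74, 74, 73, 78, 91, 105, 111, 113, 113, 109, 98, 86, 79, 76, 75, 77, 76, 75, 75, 74]
228 [76, 74, 75, 75, 75, 75, 72, 70, 71, 79, 91, 102, 104, 102, 93, 82, 76, 74, 74, 74, 74, 74, 74, 74, 72]
232 [75, 74, 75, 75, 73, 71, 70, 69, 70, 70, 70, 70, 70, 70, 70, 69, 69, 67, 67, 69, 71, 72, 72, 74, 74]
[[0, 31, 0]] [0.0]
```

Request:
drive_tool --pt "1 8 -2" --pt "1 16 -2" --pt "1 22 -2" --pt "1 22 -2" --pt "1 22 -2" --yaw '[0, 0, 0, 0, 0]' --fingers '[255, 255, 255, 255, 255]'

```text
time: 26.3
eef_pos: [0.5773, -0.0526, 0.1913]
orientation: [[-0.165, -0.001, 0.986], [-0.986, 0.0, -0.165], [0.0, -1.0, -0.001]]
force: [0.1, -0.0, -1.8]
opening: 0.205
```

```bash
python3 - <<'E'
from h import *
for i in range(4): b=env.capture("side")
s=env.sense();p=s["eef_pos"];print(p,s["opening"],toU(p),s["force"])
cv2.imwrite("pics/k2.png",cv2.resize(b[190:260,325:405],None,fx=8,fy=8,interpolation=cv2.INTER_CUBIC))
E
```

```text
[ 0.57790855 -0.052716    0.19211023] 0.2049755696970784 [  2.63734114 -73.50993946] [ 0.2132318   0.51211747 -1.33212482]
```

View pics/k2.png

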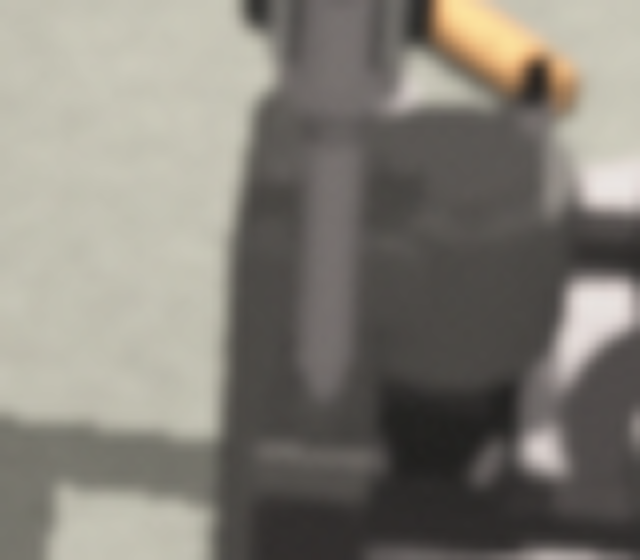

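The nose is at about (322,395) in the crop and heads straight for the ear hole, expected at (318,430). Aligned to within about 1 mm, so I'll insert while watching the force.

Request:
drive_tool --pt "0 5 0" --pt "0 10 0" --pt "0 15 0" --pt "0 20 0" --pt "0 20 0" --yaw '[0, 0, 0, 0, 0]' --fingers '[255, 255, 255, 255, 255]'

```text
time: 26.92
eef_pos: [0.5767, -0.0526, 0.1703]
orientation: [[-0.165, -0.002, 0.986], [-0.986, 0.0, -0.165], [0.0, -1.0, -0.002]]
force: [-0.7, 0.4, -3.0]
opening: 0.206
```

Request:
drive_tool --pt "0 4 0" --pt "0 8 0" --pt "0 12 0" --pt "0 15 0" --pt "0 15 0" --yaw '[0, 0, 0, 0, 0]' --fingers '[255, 255, 255, 255, 255]'

```text
time: 27.33
eef_pos: [0.5771, -0.0526, 0.156]
orientation: [[-0.165, -0.001, 0.986], [-0.986, 0.0, -0.165], [0.0, -1.0, -0.001]]
force: [-1.1, 0.0, -1.8]
opening: 0.202
```

Nose is inside the bore with no side force. Continuing.

Request:
drive_tool --pt "0 6 0" --pt "0 12 0" --pt "0 18 0" --pt "0 24 0" --pt "0 24 0" --yaw '[0, 0, 0, 0, 0]' --fingers '[255, 255, 255, 255, 255]'

```text
time: 27.75
eef_pos: [0.5769, -0.0526, 0.1313]
orientation: [[-0.165, -0.002, 0.986], [-0.986, 0.0, -0.165], [0.0, -1.0, -0.002]]
force: [0.4, 0.5, -0.9]
opening: 0.205
```

Request:
drive_tool --pt "0 8 0" --pt "0 16 0" --pt "0 24 0" --pt "0 32 0" --pt "0 34 0" --yaw '[0, 0, 0, 0, 0]' --fingers '[255, 255, 255, 255, 255]'

```text
time: 28.17
eef_pos: [0.5777, -0.0525, 0.0975]
orientation: [[-0.165, -0.0, 0.986], [-0.986, 0.0, -0.165], [-0.0, -1.0, -0.0]]
force: [1.8, 1.1, -0.2]
opening: 0.208
```

Request:
drive_tool --pt "0 2 0" --pt "0 4 0" --pt "0 6 0" --pt "0 7 0" --pt "0 7 0" --yaw '[0, 0, 0, 0, 0]' --fingers '[255, 255, 255, 255, 255]'

```text
time: 28.58
eef_pos: [0.5779, -0.0527, 0.0919]
orientation: [[-0.165, 0.001, 0.986], [-0.986, 0.0, -0.165], [-0.0, -1.0, 0.001]]
force: [2.4, 1.8, -2.7]
opening: 0.206
```

Request:
drive_tool --pt "0 1 0" --pt "0 2 0" --pt "0 2 0" --yaw '[0, 0, 0]' --fingers '[255, 255, 255]'

```text
time: 28.83
eef_pos: [0.5781, -0.0526, 0.0909]
orientation: [[-0.165, 0.001, 0.986], [-0.986, 0.0, -0.165], [-0.0, -1.0, 0.001]]
force: [-0.4, 2.6, 6.6]
opening: 0.205
```

The flange contacts the ear at 0.091 (0.090 expected). Releasing and retreating.

Request:
drive_tool --pt "0 -1 0" --pt "0 -1 0" --pt "0 -1 0" --pt "0 -1 0" --pt "0 -1 0" --yaw '[0, 0, 0, 0, 0]' --fingers '[150, 120, 110, 110, 110]'

```text
time: 29.25
eef_pos: [0.5774, -0.0528, 0.0906]
orientation: [[-0.165, -0.001, 0.986], [-0.986, -0.0, -0.165], [0.0, -1.0, -0.001]]
force: [-0.0, -0.2, -0.9]
opening: 0.567
```

Request:
drive_tool --pt "0 -10 0" --pt "0 -30 0" --pt "0 -60 0" --pt "0 -95 0" --pt "0 -130 0" --yaw '[0, 0, 0, 0, 0]' --fingers '[110, 110, 110, 110, 110]'

```text
time: 29.67
eef_pos: [0.577, -0.0527, 0.2224]
orientation: [[-0.165, -0.001, 0.986], [-0.986, 0.0, -0.165], [0.0, -1.0, -0.001]]
force: [1.0, -0.4, 0.0]
opening: 0.565
```

Request:
drive_tool --pt "40 0 -10" --pt "80 0 -20" --pt "120 0 -30" --pt "160 0 -40" --pt "200 0 -50" --yaw '[0, 0, 0, 0, 0]' --fingers '[110, 110, 110, 110, 110]'

```text
time: 30.08
eef_pos: [0.4943, -0.2431, 0.2218]
orientation: [[-0.165, 0.001, 0.986], [-0.986, -0.0, -0.165], [0.0, -1.0, 0.001]]
force: [1.4, -0.2, -0.0]
opening: 0.567
```

```bash
python3 - <<'E'
from h import *
for i in range(3): b=env.capture("side");t=env.capture("top")
s=env.sense();print(s["eef_pos"],s["opening"],s["force"],s["time"])
cv2.imwrite("pics/m1.png",b);cv2.imwrite("pics/m2.png",t)
# expected pin head (top view): head top centre z .146, and head/flange in the side view
B=(.5778,-.0526);B2=U(5,-72)
for z in(.118,.122,.146): print(z,proj("side",[*B,z]),proj("top",[*B,z]))
g=cv2.cvtColor(b,cv2.COLOR_BGR2GRAY);print(g[222:250:2,352:380])
g=cv2.cvtColor(t,cv2.COLOR_BGR2GRAY);u,v=proj("top",[*B,.146])[0].astype(int);print(u,v);print(g[v-10:v+10:2,u-12:u+12])
# tin circle and bystanders: image difference against the start
for n,im in(("top",t),("side",b)):
    d=cv2.absdiff(im,cv2.imread(f"pics/{n}0.png")).max(2)
    for nm,X in dict(tin=(.466,.384,.042),lid=(.365,.075,.006),mug=(.391,.229,.16),spray=(.346,-.314,.18),rackbolt=(.521,-.374,.114),driver=(.36,-.06,.01)).items():
        u,v=proj(n,X)[0].astype(int); q=d[max(v-18,0):v+18,max(u-18,0):u+18]; print(n,nm,(q>40).mean().round(3) if q.size else None)
E
```

```text
[ 0.49556303 -0.24107771  0.22117533] 0.5701912566416739 [ 0.37259317  0.1717496  -0.50853909] 30.3833
0.118 [[364.60361649 242.97341694]] [[341.9501963  198.20077854]]
0.122 [[364.71362828 241.36409634]] [[341.99611191 197.64775082]]
0.146 [[365.3837201  231.56157787]] [[342.27869234 194.24422862]]
[[ 45  44  44  41  41  40  40  40  41  42  50  66  83  91  93  96  95  97
   98 100 101 103 105 104 100  96  92  88]
 [ 40  40  39  41  41  41  42  41  41  46  57  71  82  85  87  86  87  86
   87  87  87  88  89  89  89  89  86  85]
 [ 40  41  42  41  42  44  43  42  47  57  69  78  83  86  85  85  85  85
   85  85  85  85  85  87  86  85  84  84]
 [ 72  63  53  47  45  43  46  56  83 113 133 142 143 144 143 132 113  96
   86  83  82  82  83  83  83  83  82  83]
 [153 122  87  74  71  71  81 118 168 201 207 188 163 157 177 198 196 169
  131 105  91  80  78  80  81  81  82  82]
 [162 124  92  83  83  84  95 131 181 209 211 185 144 129 161 204 218 204
  175 142 110  85  77  78  79  81  82  82]
 [161 122  91  83  83  84  86  99 124 153 176 187 186 184 188 188 177 159
  148 136 108  83  78  
[... 1344 characters left out ...]
125 126]
 [112 117 113 114 119 116 118 147 172 164 112  15  34  28  96 175 174 166
  110  93 122 119 117 119]
 [114 117 115 117 115 105  96  77 139 181 172 167 164 168 176 169 140 127
  168 120 119 111 123 132]
 [118 116 113 112 113 121 106  78  55  81 106 110 129 125 100  60  92 176
  168 129 135 135 140 138]
 [114 120 118 121 101 111 113 100  67  58  60  61  63  57  70 125 175 167
  107 131 132 132 132 124]
 [ 63  57  44  66 113 123 106 103 170 181 172 152 150 151 163 172 115 103
  136 137 138 143 140 132]]
top tin 0.0
top lid 0.0
top mug 0.0
top spray 0.319
top rackbolt 0.371
top driver 0.764
side tin 0.756
side lid 0.007
side mug 0.0
side spray 0.039
side rackbolt 0.062
side driver 0.676
```

The head socket shows at side (365,232) and top (342,193.5). For a fully seated pin I expected (365.4,231.6) and (342.3,194.2). With the pin through both the ear and the bore, the caliper can be open by no more than about 0.02 rad. Handing in.

```bash
python3 - <<'E'
from workcell import env
print(env.hand_in(), env.sense()["time"])
E
```

```text
the job is handed in; nothing more can be done
the job is handed in; nothing more can be done
```

I finished the assembly and handed the job in; the last camera reading was at 30.4 s on the robot's clock. The thick pad is on the disc with its tabs in the notches, and the caliper is pushed shut against its stop. I then dipped the long pin in the grease and pushed it through the ear into the bore until its flange touched.

**Last checks**
- **Pin:** its head is within about 1 px of where a fully seated pin should appear in both views. The flange met the ear at tool height 0.091 m, against 0.090 m expected.
- **Pad:** it made firm contact at tool height 0.041 m, against 0.0405 m expected, and the side view showed its tabs between all four lips.
- **Caliper:** it stopped moving while the push force rose from about 13 to 22 N. With the pin through both holes, the angle can only be about 0.02 rad.
- **Tin, lid and mug:** these are unchanged in the top view.

**What disagreed or went wrong**
- **Tool height:** the real fingertips are about 37 mm short of the reported tool point. My first grasp closed above the pad, so I probed the pad top (about 56 N at the wrist) and corrected for it.
- **Caliper push:** on the first push the finger knuckles seem to have caught the top edge of the caliper's face. Wrist force reached about 65 N before I backed off, and I can't tell whether that broke the 40 N limit on the gripper's body.
- **Camera bias:** the side camera reads about 1 px off the robot. It put the ear hole 2 to 3 mm from the top view's position; I followed the side view and the pin went in without side force.
- **Not checked:** the arm or its shadow changed the images around the spray can, rack bolts and screwdriver, so that comparison proved nothing for them. The side-view comparison at the tin also showed a change that I did not look into. I did not recheck the worn pad, spanner or brush.

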